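# Air the fruit box: reset its window stay

### The job

The little window of the wooden fruit box stands only a little open. Take the window stay by its black handle, lift it off its brass pin, swing the window wider, and drop the last hole (the one nearest the handle) over the pin so that the stay lies flat and holds the window wide open. Let go, and leave the mug and the soap dish where they stand.

Things in the scene. Friction and masses are not known exactly. Their poses are not given: they have to be found in the camera images.
- box: Light wooden fruit box with a window in front, fixed to the worktop, 180 deep (its x) x 320 wide (y) x 130 high, flat roof at z = 130 mm; origin at the centre of its underside; x points to its back, -x (the window side) towards the robot, z up. A rack board on two rear posts overhangs the back part of the roof. A garlic bulb is fixed on the roof at x = -35, y = +115 mm.
- window (a joint): Opening angle of the glazed leaf (166 wide, 14 thick, 118 high), rad: 0 shut, up to 1.2 as it swings out to the robot. Its upright hinge axis is at x = -97, y = +90 mm in the box's frame, at its left edge; shut, it runs from there to -y; opening turns it clockwise from above. Light friction, 0.08 N m. With the first, middle, last hole on the pin it reads 0.38, 0.59, 0.81 (0.03 of play).
- stay_pivot (a point): Where the stay is pivoted on the leaf's top rail, 110 mm from the leaf's hinge axis, at z = 144.5 mm (mid-thickness of the stay). Here the stay swings freely sideways and can be lifted like a lever about a level axis; it falls back by its own weight. At most 0.7 rad of lift.
- stay: The stay: a flat steel bar 26 wide, 5 thick, 179 long overall, 90 g; origin at the stay_pivot point, its x runs along the bar towards the handle, z up from the bar. Three round holes of 14 mm at x = 76, 98, 120 mm. Lying level, its underside is 12 mm above the box roof. At the start the first hole (x = 76) is on the pin.
- handle (a point): Middle of the grip of the stay: a black upright tab at the bar's far end, 36 long (along the bar), 12 thick (across the bar, to be pinched), from 2 to 37 mm above the bar's mid-thickness; this point is at x = 157, z = 21 mm in the stay's frame, 35 mm above the roof when level.
- hole_first (a point): Centre of the hole nearest the pivot (76 mm from it), at the bar's underside.
- hole_last (a point): Centre of the hole nearest the handle (120 mm from the pivot), at the bar's underside.
- pin_base (a point): Upright brass pin on the box roof: 8 mm thick, straight for 6.5 mm then tapered, 11 mm tall in all, standing on a round shoulder of 20 mm on which the stay rests. This point is on the pin's axis at the top of the shoulder, at x = -62, y = -20, z = 142 mm in the box's frame.
- mug: Cream mug with a handle, 86 x 121 x 92, loose; origin at the centre of its underside.
- soap_dish: Pale shallow soap dish, 101 x 113 x 20, loose; origin at the centre of its underside.
- rack_edge (a point): Middle of the lower front edge of the rack board (320 wide, 12 thick), at x = -10, z = 309 mm in the box's frame; the board runs from here back to x = 90 mm, with fixed things up to 95 mm tall on it. At first the stay's handle lies beneath it, so the tool must lean back towards the robot (about 30 degrees), fingers pointing forward and down.

How it is judged (in metres and radians):
On the way:
1. the stay is lifted off: its first hole is clear above the pin (z of hole_first in the frame of pin_base above 0.0115 m), for 0.1 s.
At the end, for the whole second after the job is handed in: The last hole is over the pin (centres within 5 mm, the stay's underside within 3 mm of the shoulder and level within 0.03 rad), the window stands open more than 0.74 rad, and the stay is at rest (horizontal distance between hole_last and pin_base below 0.005 m and z of hole_last in the frame of pin_base below 0.003 m and angle between stay's own z axis and vertical below 0.03 rad and value of joint window above 0.74 rad and linear speed of stay below 0.02 m/s); the robot touches nothing.
It fails at once if the mug is pushed more than 30 mm (distance of mug from where it was at the start of the episode above 0.03 m).
It fails at once if the soap dish is pushed more than 30 mm (distance of soap_dish from where it was at the start of the episode above 0.03 m).
It also fails if it takes over 38 s, if anything falls off the work surface, if the arm or the gripper's body presses on something with over 40 N, if the wrist force passes 120 N, or if a joint passes its speed limit or range.

### The arm

A 6-joint arm with a two-finger parallel gripper is mounted at the origin on a cart in front of the work surface, level with it; the furniture and walls round the work are solid. World frame = base frame: x ahead of the robot, y to its left, z up, the work surface at z = 0. Lengths are in mm, angles in rad, forces in N, time in s.
With the tool pointing down it reaches from about 350 to 875 mm from the base axis. Payload 4.2 kg.
Tool frame: the origin (TCP) lies between the finger pads; the fingertips stand 17 mm ahead of it and the grasp point (between the pads) lies 2 mm behind it (nose_length is the distance from the TCP to the fingertips, in mm); z points along the fingers, y is the direction in which the jaws open and shut (so a half turn about z gives the same grasp; the last joint's range is limited). The gripper opens to 85 mm and grips with 20 to 120 N. Pads are 22 mm wide; open, the fingers measure 114 mm over their backs; the gripper's body (76 mm by 85 mm) begins 54 mm behind the grasp point. The pads swing forward as they close: fully open they stand 13 mm farther back than shut.
Start: joints at [1.375, 0.385, 0.008, 0, -1.194, -0.259], TCP at [274.518, 561.462, 248.312] pointing down, gripper open.
Joint ranges: [-3.14, 3.14], [-1.21, 2.06], [-1.07, 1.41], [-3.16, 2.05], [-2.99, -0.16], [-3.1, 3.1]. Speed limits (rad/s): [2.79, 2.79, 3.14, 3.14, 3.14, 3.14].

### API

Orientations are given as a unit quaternion [x, y, z, w].
In Python, from bench import * gives the robot as it stands.
- The arm moves only by the tool jog_arm, never from a script. Its argument "increments" is a list of rows, each a list of 4 numbers: the shift along the tool's x, y, z in m, then the turn about the tool's z in degrees. A call has 1 to 10 rows; each row is the pose to reach, as a shift and turn from the pose measured when the call began, along the tool's axes at that moment; what a row does not reach only later rows make up. A row lasts 1/8 s, in which the tool goes at most 62.5 mm and 10.7 degrees, less where a joint would pass 70% of its speed; a pose out of reach is approached as far as the arm can. A call with a gripper value outside its range is refused whole. "hand" is the gripper's target within -1 to 1 (fully open at 1, half-way at 0, shut at -1), set as the call begins (left out, the last holds). The fingers move at their own pace and stop on an object; the grip force is fixed at half the most. Time passes only in rows, so rows that repeat a pose let the fingers close. It gives the time, the measured TCP pose, the force and the opening at its end, in the units of the state.
- read_state(): the state, without advancing time (a new reading comes with each control period).
- get_image(name): name is "scene" or "top" or "wrist"; returns the picture (400x640x3 uint8, red, green, blue); there is no depth.
- calibration(name): a dict with "fx", "fy", "cx", "cy" (pixels), "position" and "rotation" of the camera in the world; the wrist camera has in their place "hand_eye" (4x4, takes a point from camera to tool coordinates, whose origin is the TCP and whose axes are the flange's). Camera axes: x right, y up, looking along -z (the intrinsics and any distortion apply to the point x, -y, -z); pixel columns grow to the right and rows downward; lengths in mm; the calibration is good to about 2 mm. The wrist camera is an equidistant fisheye: a pixel r from the principal point sees the ray r / f radians off the axis. A picture is of the moment at which its call begins: read the wrist's pose just before it. calibration takes no time and is no camera call.
- job_done(): hands the job in, once; it reports no verdict.
The state is a dict: "clock": time; "joints": joint angles; "joint_vel": joint speeds; "joint_efforts": joint torques, N m; "position": TCP position; "ee_rot": TCP orientation; "contact_force": force on the tool from outside, world axes, zero at the start; "wrist_torque": the same for the moment, N m; "gripper_width": finger opening in mm.
Only numpy, scipy, OpenCV 4.12 (cv2) and the standard library are available. Lean on these libraries where they do the work, as an engineer would, in place of code of your own. Each camera call takes 0.05 s, during which the arm holds its last target.

## Working session

There is one attempt and no reset: what is moved stays moved. The work goes in short steps, Python scripts to look and compute and a tool call to move; the robot and the scene stay as the last step left them, time stands still between calls to the robot, and variables do not carry over. Pictures are saved under pics/ and viewed, and the job is handed in when it is done.

Besides the shell and the picture viewer there is one more tool, called after "Request:" as name(argument=value, ...) on one line, values as JSON. jog_arm: Moves the arm, as the interface text tells. Its arguments: {"type":"object","properties":{"increments":{"type":"array"},"hand":{"type":"number"}},"required":["increments"]}

```bash
mkdir -p pics; ls
python3 - <<'E'
from bench import *
import cv2, numpy as np
s=read_state(); print(s)
for n in ["scene","top","wrist"]:
    print(n,calibration(n))
    cv2.imwrite(f"pics/{n}0.png",get_image(n)[:,:,::-1])
E
```

```text
pics
{'clock': 0.0, 'joints': array([ 1.37457169e+00,  3.85569089e-01,  6.65322694e-03, -5.15174072e-04,
       -1.19399777e+00, -2.58643488e-01]), 'joint_vel': array([ 1.86342928e-03,  1.45333510e-03, -5.42510295e-06, -4.88866409e-04,
       -6.64200687e-04, -4.88621997e-04]), 'joint_efforts': array([ 4.04189668e-04, -3.92286623e+01,  1.88400650e+01,  4.18624967e+00,
       -4.70802115e-03,  6.31893471e-06]), 'position': array([274.3048406 , 560.99164672, 247.22229816]), 'ee_rot': array([ 9.74226159e-01, -2.25570860e-01, -2.06264999e-04,  1.06560746e-03]), 'contact_force': array([-0.18982209, -0.20660402, -0.03690346]), 'wrist_torque': array([-0.00437237, -0.04896368,  0.01956456]), 'gripper_width': 85.22236783232252}
scene {'fx': 363.9483134762234, 'fy': 363.9483134762234, 'cx': 320.2582380884163, 'cy': 191.15902590922906, 'position': array([-137.30861823, -704.11289021,  604.9748094 ]), 'rotation': array([ 0.50674111, -0.20093851, -0.3320535 ,  0.76979065])}
top {'fx': 516.5790313100478, 'fy': 516.5790313100478, 'cx': 317.0560020143951, 'cy': 210.2337891036101, 'position': array([-282.39678269,   11.86880169, 1492.49560195]), 'rotation': array([-0.20030683,  0.2043681 ,  0.69144754, -0.66333336])}
wrist {'fx': 309.70691628693146, 'fy': 309.70691628693146, 'cx': 319.812703619793, 'cy': 201.24422337634041, 'hand_eye': array([[ 1.35565896e-03,  9.62058821e-01,  2.72838757e-01,
         7.01424975e+01],
       [ 9.99998922e-01, -1.45834867e-03,  1.73581288e-04,
        -5.54116465e-01],
       [ 5.64889448e-04,  2.72838228e-01, -9.62059760e-01,
        -1.26546638e+02],
       [ 0.00000000e+00,  0.00000000e+00,  0.00000000e+00,
         1.00000000e+00]])}
```

View pics/scene0.png

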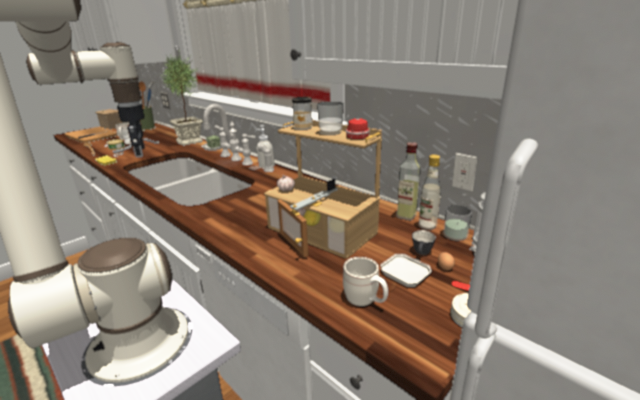

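View pics/top0.png

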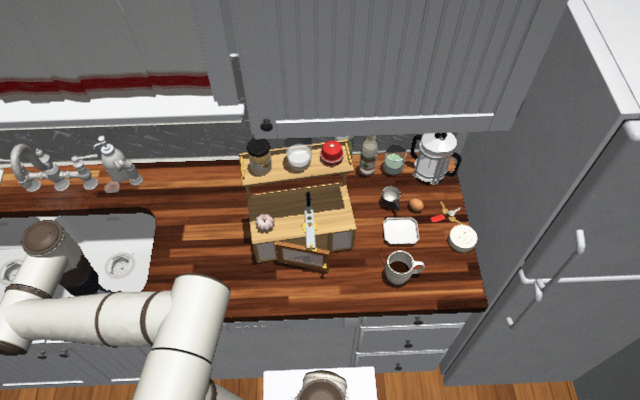

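View pics/wrist0.png

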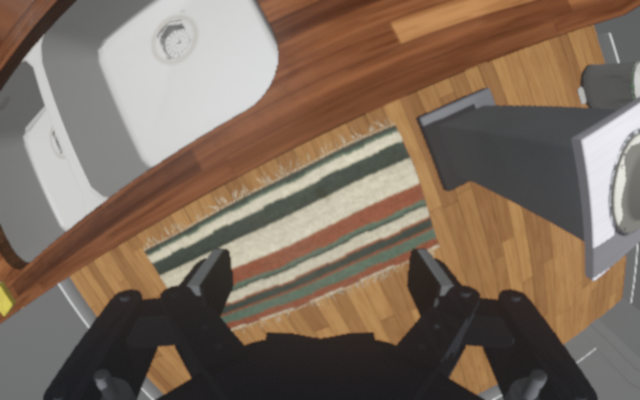

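Run:
```python
import cv2
a=cv2.imread("pics/top0.png")[120:290,220:430]; cv2.imwrite("pics/top0z.png",cv2.resize(a,None,fx=3.5,fy=3.5,interpolation=cv2.INTER_CUBIC))
a=cv2.imread("pics/scene0.png")[80:310,250:460]; cv2.imwrite("pics/scene0z.png",cv2.resize(a,None,fx=2.6,fy=2.6,interpolation=cv2.INTER_CUBIC))
```

```text
(no output)
```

View pics/top0z.png

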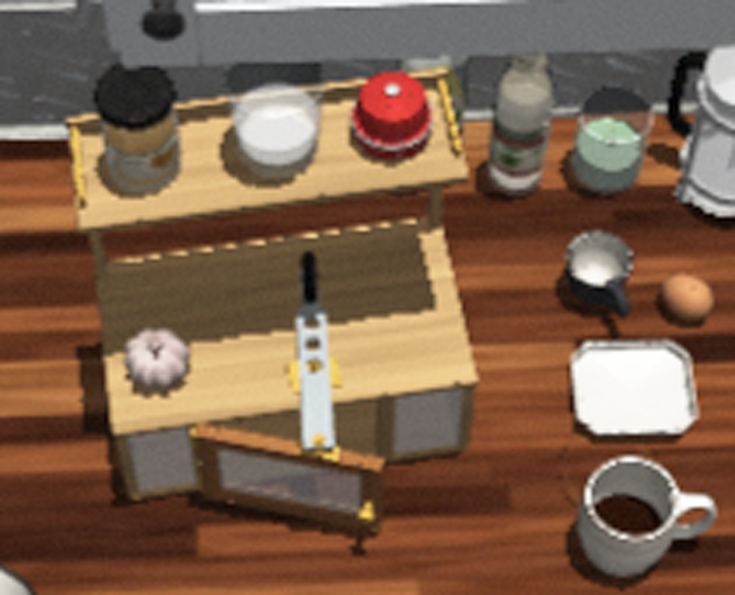

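View pics/scene0z.png

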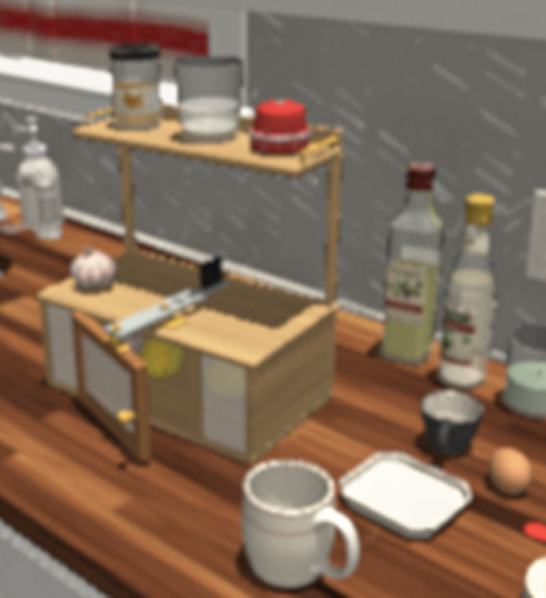

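```bash
cat > h.py <<'E'
import numpy as np, cv2
from scipy.spatial.transform import Rotation as R
from bench import *
def ray(name,uv,st=None):
    c=calibration(name); u,v=uv
    if name!='wrist':
        d=np.array([(u-c['cx'])/c['fx'],-(v-c['cy'])/c['fy'],-1.0])
        return np.array(c['position']),R.from_quat(c['rotation']).apply(d/np.linalg.norm(d))
    dx,dy=(u-c['cx']),(v-c['cy']); r=np.hypot(dx,dy); th=r/c['fx']
    d=np.array([dx/r*np.sin(th),-dy/r*np.sin(th),-np.cos(th)]) if r>0 else np.array([0,0,-1.])
    H=c['hand_eye']; Rt=R.from_quat(st['ee_rot'])
    return np.array(st['position'])+Rt.apply(H[:3,3]),Rt.apply(H[:3,:3]@d)
def plane(name,uv,z,st=None):
    o,d=ray(name,uv,st); return o+d*(z-o[2])/d[2]
def tri(rays):
    A=np.zeros((3,3));b=np.zeros(3)
    for o,d in rays:
        P=np.eye(3)-np.outer(d,d);A+=P;b+=P@o
    x=np.linalg.solve(A,b); return x,[np.linalg.norm((np.eye(3)-np.outer(d,d))@(x-o)) for o,d in rays]
def proj(name,p,st=None):
    c=calibration(name)
    if name!='wrist':
        q=R.from_quat(c['rotation']).inv().apply(np.array(p)-c['position'])
        return np.array([c['cx']+c['fx']*q[0]/-q[2],c['cy']-c['fy']*q[1]/-q[2]])
    H=c['hand_eye'];t=R.from_quat(st['ee_rot']).inv().apply(np.array(p)-st['position'])
    q=H[:3,:3].T@(t-H[:3,3]); th=np.arctan2(np.hypot(q[0],q[1]),-q[2]);n=np.hypot(q[0],q[1])
    return np.array([c['cx']+c['fx']*th*q[0]/n,c['cy']-c['fx']*th*q[1]/n])
T=lambda u,v:(220+u/3.5,120+v/3.5)
S=lambda u,v:(250+u/2.6,80+v/2.6)
E
python3 - <<'E'
from h import *
np.set_printoptions(precision=1,suppress=True)
P={}
for k,t,s in [('FL',(112,433),(40,293)),('FR',(477,381),(262,360)),('BR',(442,228),(337,312))]:
    print(k,plane('top',T(*t),130),plane('scene',S(*s),130),tri([ray('top',T(*t)),ray('scene',S(*s))]))
fl=plane('top',T(112,433),130);fr=plane('top',T(477,381),130)
fl2=plane('scene',S(40,293),130);fr2=plane('scene',S(262,360),130)
for a,b in((fl,fr),(fl2,fr2)):
    d=a-b;print(np.linalg.norm(d),np.arctan2(-d[0],d[1]))
E
```

```text
FL [498.1 186.  130. ] [494.4 178.5 130. ] (array([500.4, 186.6, 125.7]), [np.float64(0.1776980104948326), np.float64(0.17769801049492476)])
FR [ 536.9 -133.6  130. ] [ 541.9 -139.1  130. ] (array([ 542.1, -135.6,  126.8]), [np.float64(3.120789277667642), np.float64(3.1207892776676074)])
BR [ 704.2 -114.6  130. ] [ 689.3 -128.7  130. ] (array([ 711. , -114.9,  118.7]), [np.float64(1.2809760147628657), np.float64(1.280976014762693)])
321.949115030516 0.12067825711655113
321.10968053908687 0.14840440292847673
```

Request:
jog_arm(increments=[[0.038,0.044,-0.01,10],[0.076,0.088,-0.02,20],[0.113,0.132,-0.03,30],[0.151,0.176,-0.04,40],[0.189,0.22,-0.05,50],[0.227,0.264,-0.06,60],[0.264,0.308,-0.07,70],[0.302,0.352,-0.08,80],[0.34,0.396,-0.09,90],[0.378,0.44,-0.1,100]])

```text
clock: 1.4
position: [420.5, -1.9, 348.7]
ee_rot: [-0.451, 0.892, -0.0, -0.0]
contact_force: [0.4, 0.8, -0.3]
gripper_width: 85.4
```

Request:
jog_arm(increments=[[0,0,-0.06,10],[0,0,-0.12,20],[0,0,-0.18,30],[0,0,-0.24,40],[0,0,-0.3,47],[0,0,-0.36,47],[0,0,-0.42,47],[0,0,-0.48,47]])

```text
clock: 2.4
position: [412.5, -0.9, 785.8]
ee_rot: [-0.058, 0.998, -0.002, 0.004]
contact_force: [1.9, 0.7, 1.9]
gripper_width: 85.4
```

Run:
```python
from h import *
np.set_printoptions(precision=3,suppress=True)
s=read_state();print(s['clock'],s['joints'],s['position'],R.from_quat(s['ee_rot']).as_matrix())
```

```text
2.4 [ 0.4    0.305  1.356  0.013 -2.615 -1.844] [412.482  -0.881 785.758] [[-0.993 -0.115  0.009]
 [-0.115  0.993 -0.003]
 [-0.008 -0.004 -1.   ]]
```

Request:
jog_arm(increments=[[0,0,-0.06,0],[0,0,-0.12,0],[0,0,-0.18,0],[0,0,-0.18,0]])

```text
clock: 2.9
position: [361.7, -1.1, 812.8]
ee_rot: [-0.058, 0.998, -0.005, 0.016]
contact_force: [0.1, -0.6, 0.1]
gripper_width: 85.1
```

Run:
```python
from h import *
np.set_printoptions(precision=3,suppress=True)
s=read_state();print(s['clock'],s['joints'],s['position'],R.from_quat(s['ee_rot']).as_matrix())
```

```text
2.9 [ 0.472  0.263  1.407  0.049 -2.689 -1.883] [361.688  -1.126 812.765] [[-0.993 -0.115  0.033]
 [-0.116  0.993 -0.007]
 [-0.032 -0.011 -0.999]]
```

Request:
jog_arm(increments=[[0,0,-0.06,0],[-0.03,0,-0.12,0],[-0.06,0,-0.18,0],[-0.09,0,-0.24,0]])

```text
clock: 3.4
position: [350.9, 5.4, 819.5]
ee_rot: [-0.058, 0.998, -0.008, 0.026]
contact_force: [1.2, 0.5, 0.1]
gripper_width: 85.7
```

```bash
cat > st.py <<'E'
from h import *
np.set_printoptions(precision=3,suppress=True)
s=read_state();M=R.from_quat(s['ee_rot']).as_matrix();print(s['clock'],s['joints'],s['position'],'tilt fwd',np.degrees(np.arctan2(M[0,2],-M[2,2])),'side',np.degrees(np.arctan2(M[1,2],-M[2,2])));print(M)
E
python3 st.py
```

```text
3.4 [ 0.52   0.249  1.406  0.086 -2.687 -1.897] [350.934   5.363 819.512] tilt fwd 3.0126874290511574 side -0.7586298856415467
[[-0.992 -0.115  0.053]
 [-0.116  0.993 -0.013]
 [-0.051 -0.019 -0.999]]
```

Request:
jog_arm(increments=[[0.053,-0.028,-0.008,0],[0.107,-0.056,-0.016,0],[0.16,-0.084,-0.025,0],[0.214,-0.112,-0.033,0],[0.267,-0.14,-0.041,0]], hand=0)

```text
clock: 4.03
position: [105.4, -160.0, 849.3]
ee_rot: [-0.06, 0.998, -0.008, 0.028]
contact_force: [1.9, -1.2, -0.7]
gripper_width: 42.9
```

```bash
python3 st.py
```

```text
4.025 [ 0.037 -0.061  1.211  0.042 -2.786 -1.448] [ 105.38  -160.009  849.325] tilt fwd 3.2552799430451445 side -0.7277216843482313
[[-0.991 -0.119  0.057]
 [-0.12   0.993 -0.013]
 [-0.055 -0.019 -0.998]]
```

Request:
jog_arm(increments=[[0.055,0.006,-0.02,0],[0.11,0.013,-0.04,0],[0.165,0.02,-0.06,0],[0.22,0.026,-0.08,0],[0.275,0.033,-0.1,0],[0.33,0.04,-0.12,0]])

```text
clock: 4.78
position: [-140.2, -134.0, 867.7]
ee_rot: [-0.055, 0.997, -0.052, 0.033]
contact_force: [-0.7, -1.0, -0.3]
gripper_width: 42.8
```

```bash
python3 st.py
```

```text
4.775 [-0.189 -0.122  1.408  0.57  -2.986 -0.702] [-140.171 -133.991  867.716] tilt fwd 4.1584948355755795 side -5.696333528145778
[[-0.992 -0.107  0.072]
 [-0.114  0.989 -0.099]
 [-0.061 -0.106 -0.992]]
```

Request:
jog_arm(increments=[[0.06,0.006,-0.02,0],[0.12,0.013,-0.04,0],[0.18,0.02,-0.06,0],[0.24,0.026,-0.08,0]])

```text
clock: 5.28
position: [-312.4, -125.9, 839.0]
ee_rot: [-0.053, 0.995, -0.073, 0.031]
contact_force: [-1.2, 0.6, 0.9]
gripper_width: 42.5
```

```bash
python3 st.py
```

```text
5.275 [ 0.184 -0.317  1.273  1.422 -2.986 -0.224] [-312.372 -125.9    839.035] tilt fwd 3.9886692349136776 side -8.233846562079655
[[-0.992 -0.102  0.069]
 [-0.111  0.984 -0.143]
 [-0.053 -0.149 -0.987]]
```

Run:
```python
import cv2
a=cv2.imread("pics/top0.png")[0:180,180:580]; cv2.imwrite("pics/top0y.png",cv2.resize(a,None,fx=2,fy=2))
a=cv2.imread("pics/scene0.png")[0:150,150:550]; cv2.imwrite("pics/scene0y.png",cv2.resize(a,None,fx=2,fy=2))
```

```text
(no output)
```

View pics/top0y.png

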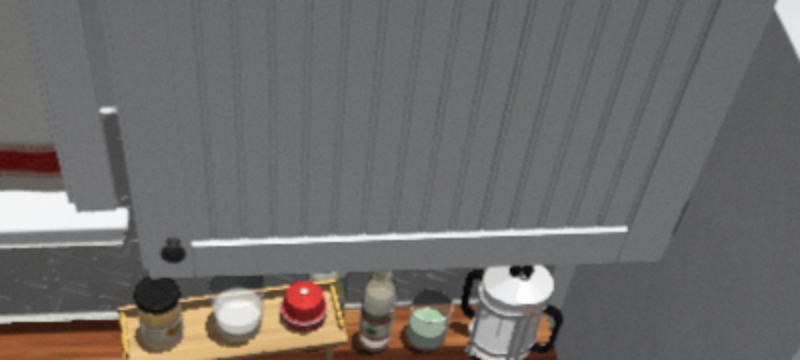

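View pics/scene0y.png

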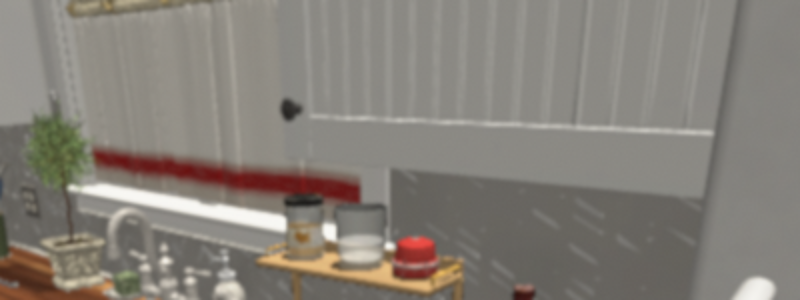

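Run:
```python
from h import *
np.set_printoptions(precision=1,suppress=True)
print(tri([ray('top',(266,124)),ray('scene',(296,54))]))
print(tri([ray('top',(276,122)),ray('scene',(305,58))]))
print(tri([ray('top',(493,115)),ray('scene',(506.5,66))]))
# lower edge: at x of face, from top row 137
for x in (700,):
  o,d=ray('top',(300,134)); print(o+d*(720-o[0])/d[0])
```

```text
(array([596.5, 109.2, 544.8]), [np.float64(1.5714011887624155), np.float64(1.5714011887623829)])
(array([610.2,  86. , 534.6]), [np.float64(2.7875514491899427), np.float64(2.787551449190021)])
(array([ 607.8, -456.7,  536.4]), [np.float64(3.3486043186133663), np.float64(3.348604318612964)])
[720.   27.9 367.4]
```

Request:
jog_arm(increments=[[-0.057,-0.011,-0.001,0],[-0.113,-0.023,-0.001,0],[-0.17,-0.034,-0.002,0],[-0.222,-0.048,0.011,0],[-0.273,-0.062,0.024,0],[-0.324,-0.076,0.038,0],[-0.32,-0.068,0.098,0],[-0.317,-0.06,0.157,0]])

```text
clock: 6.28
position: [-26.2, -191.4, 764.7]
ee_rot: [-0.045, 0.996, -0.072, 0.031]
contact_force: [-1.9, -0.2, 1.4]
gripper_width: 42.4
```

```bash
python3 st.py
```

```text
6.275 [-0.12  -0.43   0.547  0.207 -2.452 -1.193] [ -26.236 -191.39   764.738] tilt fwd 3.9635198360151165 side -8.078600438771419
[[-0.994 -0.086  0.068]
 [-0.095  0.986 -0.14 ]
 [-0.055 -0.146 -0.988]]
```

Request:
jog_arm(increments=[[-0.018,0.058,-0.008,0],[-0.037,0.116,-0.015,0],[-0.037,0.174,-0.025,0]])

```text
clock: 6.65
position: [-117.9, -125.3, 750.2]
ee_rot: [-0.055, 0.995, -0.078, 0.035]
contact_force: [-0.3, -0.0, -0.7]
gripper_width: 42.7
```

```bash
python3 st.py
```

```text
6.65 [-0.842 -0.461  0.538  0.063 -2.403 -0.568] [-117.878 -125.295  750.156] tilt fwd 4.542794678067207 side -8.732200875687369
[[-0.991 -0.104  0.078]
 [-0.115  0.982 -0.151]
 [-0.061 -0.159 -0.985]]
```

Request:
jog_arm(increments=[[0.033,0.04,0,0],[0.05,0.09,0.003,0],[0.05,0.134,0.006,0]])

```text
clock: 7.02
position: [-181.7, 2.1, 719.6]
ee_rot: [-0.056, 0.995, -0.08, 0.036]
contact_force: [-1.5, 0.4, -0.6]
gripper_width: 42.8
```

```bash
python3 st.py
```

```text
7.025 [-1.088 -0.619  0.477  0.001 -2.492 -0.369] [-181.742    2.109  719.628] tilt fwd 4.637266321241127 side -8.905650175312307
[[-0.991 -0.105  0.08 ]
 [-0.116  0.981 -0.154]
 [-0.062 -0.162 -0.985]]
```

Request:
jog_arm(increments=[[-0.005,-0.06,0.01,0],[-0.041,-0.091,0.018,0],[-0.083,-0.08,0.018,0]])

```text
clock: 7.4
position: [-132.3, -64.0, 715.7]
ee_rot: [-0.066, 0.993, -0.092, 0.043]
contact_force: [-1.0, 1.2, 0.3]
gripper_width: 42.9
```

```bash
cat >> st.py <<'E'
w=s['position']-240*M[:,2]; print('wrist~',w, np.hypot(*w[:2]), 'ang',np.degrees(np.arctan2(w[1],w[0])))
E
python3 st.py
```

```text
7.4 [-1.378 -0.504  0.446 -0.084 -2.326 -0.123] [-132.325  -64.04   715.726] tilt fwd 5.629572848826932 side -10.225453170735856
[[-0.988 -0.124  0.097]
 [-0.139  0.974 -0.177]
 [-0.072 -0.188 -0.98 ]]
wrist~ [-155.498  -21.634  950.811] 156.9958141746658 ang -172.07934712693057
```

Request:
jog_arm(increments=[[-0.06,0.012,0.002,0],[-0.12,0.024,0.005,0],[-0.124,0.024,0.005,0]])

```text
clock: 7.78
position: [-79.0, 20.9, 712.7]
ee_rot: [-0.066, 0.986, -0.143, 0.053]
contact_force: [-0.6, 0.9, 0.4]
gripper_width: 43.1
```

```bash
python3 st.py
```

```text
7.775 [-2.13  -0.534  0.505 -0.38  -2.4    0.383] [-79.008  20.898 712.66 ] tilt fwd 7.406389857013153 side -16.04855588835661
[[-0.986 -0.114  0.124]
 [-0.145  0.951 -0.274]
 [-0.086 -0.288 -0.954]]
wrist~ [-108.759   86.735  941.528] 139.10927637815618 ang 141.42777853689796
```

Request:
jog_arm(increments=[[0.034,-0.038,0.008,0],[0.068,-0.076,0.017,0],[0.054,-0.134,0.035,0],[0.04,-0.191,0.054,0],[0.003,-0.165,0.049,0],[-0.034,-0.138,0.045,0],[-0.072,-0.112,0.04,0],[-0.072,-0.112,0.04,0]])

```text
clock: 8.78
position: [-47.1, -196.5, 700.8]
ee_rot: [-0.05, 0.994, -0.085, 0.049]
contact_force: [-3.2, -0.9, 0.3]
gripper_width: 42.4
```

```bash
python3 st.py
```

```text
8.775 [-0.806 -0.435  0.35   0.045 -2.162 -0.636] [ -47.138 -196.501  700.765] tilt fwd 6.1867255317593814 side -9.516730785565494
[[-0.99  -0.091  0.106]
 [-0.107  0.981 -0.164]
 [-0.089 -0.174 -0.981]]
wrist~ [ -72.65  -157.045  936.121] 173.03522639344544 ang -114.82560678417238
```

Request:
jog_arm(increments=[[0.03,0.04,-0.01,0],[0.054,0.074,-0.018,0],[0.015,0.097,-0.018,0],[-0.025,0.119,-0.019,0],[-0.025,0.119,-0.019,0]])

```text
clock: 9.4
position: [-122.5, -54.8, 686.9]
ee_rot: [-0.051, 0.989, -0.13, 0.054]
contact_force: [-0.8, -0.4, -0.1]
gripper_width: 42.3
```

```bash
python3 st.py
```

```text
9.4 [-1.675 -0.534  0.357 -0.183 -2.21   0.079] [-122.545  -54.831  686.937] tilt fwd 7.145512527549858 side -14.689351697733183
[[-0.989 -0.086  0.12 ]
 [-0.115  0.961 -0.252]
 [-0.094 -0.263 -0.96 ]]
wrist~ [-151.437    5.585  917.404] 151.53977234426554 ang 177.88774004002866
```

```bash
cat > kin.py <<'E'
from h import *
from scipy.optimize import least_squares
import itertools
D=[([1.37457,.38557,.00665,-.0005,-1.194,-.25864],[274.3,561,247.2],None),
([0.4,0.305,1.356,0.013,-2.615,-1.844],[412.482,-0.881,785.758],[.009,-.003,-1]),
([0.472,0.263,1.407,0.049,-2.689,-1.883],[361.688,-1.126,812.765],[.033,-.007,-.999]),
([0.52,0.249,1.406,0.086,-2.687,-1.897],[350.934,5.363,819.512],[.053,-.013,-.999]),
([0.037,-0.061,1.211,0.042,-2.786,-1.448],[105.38,-160.009,849.325],[.057,-.013,-.998]),
([-0.189,-0.122,1.408,0.57,-2.986,-0.702],[-140.171,-133.991,867.716],[.072,-.099,-.992]),
([0.184,-0.317,1.273,1.422,-2.986,-0.224],[-312.372,-125.9,839.035],[.069,-.143,-.987]),
([-0.12,-0.43,0.547,0.207,-2.452,-1.193],[-26.236,-191.39,764.738],[.068,-.14,-.988]),
([-0.842,-0.461,0.538,0.063,-2.403,-0.568],[-117.878,-125.295,750.156],[.078,-.151,-.985]),
([-1.088,-0.619,0.477,0.001,-2.492,-0.369],[-181.742,2.109,719.628],[.08,-.154,-.985]),
([-1.378,-0.504,0.446,-0.084,-2.326,-0.123],[-132.325,-64.04,715.726],[.097,-.177,-.98]),
([-2.13,-0.534,0.505,-0.38,-2.4,0.383],[-79.008,20.898,712.66],[.124,-.274,-.954]),
([-0.806,-0.435,0.35,0.045,-2.162,-0.636],[-47.138,-196.501,700.765],[.106,-.164,-.981]),
([-1.675,-0.534,0.357,-0.183,-2.21,0.079],[-122.545,-54.831,686.937],[.12,-.252,-.96])]
def fk(q,p,sg):
    d1,a1,a2,a3,o,L,e,l5=p
    X=np.eye(3)
    ry=lambda a:R.from_rotvec([0,a,0]).as_matrix(); rx=lambda a:R.from_rotvec([a,0,0]).as_matrix(); rz=lambda a:R.from_rotvec([0,0,a]).as_matrix()
    M=rz(q[0]); P=np.array([0,0,d1])+M@[a1,0,0]
    M=M@ry(q[1]); P=P+M@[0,0,a2]
    M=M@ry(-q[2]); P=P+M@[a3,0,e]
    M=M@rx(sg*q[3]); M=M@ry(-q[4])   # q5=0: tool along forearm x
    P=P+M@[L,-o,l5]
    # tool frame: z along M x ; 
    z=M[:,0]
    t=M@rx(-q[5] if S6<0 else q[5])
    return P,z,t
S6=1
if __name__=='__main__':
  for sg in(1,-1):
    def f(p):
        r=[]
        for q,P,z in D:
            a,b,_=fk(q,p,sg); r+=list(a-P)
            if z is not None: r+=list(300*(b-np.array(z)))
        return np.array(r)
    s=least_squares(f,[200,0,500,450,160,300,0,0]); print(sg,s.x.round(1),np.abs(s.fun).max(),np.sqrt(np.mean(s.fun**2)))
E
python3 kin.py
```

```text
1 [-369.   -91.   417.4  515.8  139.2 -284.2   45.1   91.1] 172.87647296160674 45.05333000042202
-1 [ 1.606e+02  1.000e-01  5.650e+02  4.218e+02  1.598e+02  2.807e+02
 -1.000e-01 -1.000e-01] 0.2533922670035338 0.10624220568872345
```

```bash
cat > ik.py <<'E'
from kin import *
import kin
Pm=[160.6,.1,565,421.8,159.8,280.7,-.1,-.1]
# tool from t: z_tool = t x-axis ; choose constant
def tool(q,C):
    P,z,t=fk(q,Pm,-1); return P,t@C
LO=np.array([-3.14,-1.21,-1.07,-3.16,-2.99,-3.1]);HI=np.array([3.14,2.06,1.41,2.05,-.16,3.1])
def getC():
    mats={5:None}
    s=read_state(); q=s['joints'];Mt=R.from_quat(s['ee_rot']).as_matrix()
    P,z,t=fk(q,Pm,-1); return t.T@Mt
E
python3 - <<'E'
from ik import *
np.set_printoptions(precision=3,suppress=True)
# two known orientations to find S6
q1=[-0.842,-0.461,0.538,0.063,-2.403,-0.568];q2=[-2.13,-0.534,0.505,-0.38,-2.4,0.383]
M1=np.array([[-0.991,-0.104,0.078],[-0.115,0.982,-0.151],[-0.061,-0.159,-0.985]]);M2=np.array([[-0.986,-0.114,0.124],[-0.145,0.951,-0.274],[-0.086,-0.288,-0.954]])
for s in(1,-1):
    kin.S6=s
    print(s,fk(q1,Pm,-1)[2].T@M1,fk(q2,Pm,-1)[2].T@M2)
E
```

```text
1 [[ 0.     0.     1.   ]
 [-0.421  0.907  0.   ]
 [-0.907 -0.421 -0.   ]] [[-0.    -0.     1.   ]
 [-0.72  -0.694 -0.   ]
 [ 0.694 -0.721 -0.   ]]
-1 [[ 0.  0.  1.]
 [-1.  0. -0.]
 [-0. -1. -0.]] [[-0.    -0.     1.   ]
 [-1.    -0.     0.   ]
 [ 0.001 -1.    -0.   ]]
```

```bash
cat > sim.py <<'E'
from ik import *
kin.S6=-1
C=np.array([[0,0,1.],[-1,0,0],[0,-1,0]])
def solve(q0,Pt,Mt,w,maxd=None,reg=0):
    lo,hi=LO+.004,HI-.004
    if maxd is not None: lo=np.maximum(lo,q0-maxd);hi=np.minimum(hi,q0+maxd)
    f=lambda q:np.r_[(tool(q,C)[0]-Pt)/1000,w*R.from_matrix(Mt@tool(q,C)[1].T).as_rotvec(),reg*(q-q0)]
    return least_squares(f,np.clip(q0,lo+1e-6,hi-1e-6),bounds=(lo,hi)).x
def sim(q0,rows,w,sub=1,reg=0):
    q=np.array(q0,float);P0,M0=tool(q,C)
    mx=.7*.125*np.array([2.79,2.79,3.14,3.14,3.14,3.14])
    Pc,Mc=P0.copy(),M0.copy()
    for r in rows:
        Pt=P0+M0@np.array(r[:3])*1000;Mt=M0@R.from_rotvec([0,0,np.radians(r[3])]).as_matrix()
        Pc,Mc=tool(q,C)
        d=Pt-Pc;n=np.linalg.norm(d);Pg=Pc+d*min(1,62.5/max(n,1e-9))
        q=solve(q,Pg,Mt,w,mx,reg)
    return q
def tl(q):
    M=tool(np.array(q),C)[1];return np.degrees([np.arctan2(M[0,2],-M[2,2]),np.arctan2(M[1,2],-M[2,2])])
calls=[(2,[[0,0,-.06,0],[-.03,0,-.12,0],[-.06,0,-.18,0],[-.09,0,-.24,0]],3),
(7,[[-0.018,0.058,-0.008,0],[-0.037,0.116,-0.015,0],[-0.037,0.174,-0.025,0]],8),
(9,[[-0.005,-0.06,0.01,0],[-0.041,-0.091,0.018,0],[-0.083,-0.08,0.018,0]],10),
(10,[[-0.06,0.012,0.002,0],[-0.12,0.024,0.005,0],[-0.124,0.024,0.005,0]],11),
(11,[[0.034,-0.038,0.008,0],[0.068,-0.076,0.017,0],[0.054,-0.134,0.035,0],[0.04,-0.191,0.054,0],[0.003,-0.165,0.049,0],[-0.034,-0.138,0.045,0],[-0.072,-0.112,0.04,0],[-0.072,-0.112,0.04,0]],12),
(12,[[0.03,0.04,-0.01,0],[0.054,0.074,-0.018,0],[0.015,0.097,-0.018,0],[-0.025,0.119,-0.019,0],[-0.025,0.119,-0.019,0]],13)]
if __name__=='__main__':
    np.set_printoptions(precision=2,suppress=True)
    for w in (.2,.5,1.):
      for reg in (0,.05):
        print('w',w,reg)
        for a,rows,b in calls:
            q=sim(D[a][0],rows,w,reg=reg);print('  from',tl(D[a][0]),'sim',tl(q),q,tool(q,C)[0],'| real',tl(D[b][0]),np.array(D[b][0]),np.array(D[b][1]))
E
python3 sim.py
```

```text
w 0.2 0
  from [ 1.85 -0.43] sim [15.7  -3.24] [ 0.61  0.24  1.41  0.35 -2.51 -1.76] [365.87   5.2  849.08] | real [ 3.03 -0.76] [ 0.52  0.25  1.41  0.09 -2.69 -1.9 ] [350.93   5.36 819.51]
  from [ 3.95 -8.06] sim [14.83  5.36] [-0.84 -0.41  0.79 -0.51 -2.61 -1.08] [-33.56 -65.86 772.36] | real [ 4.54 -8.73] [-0.84 -0.46  0.54  0.06 -2.4  -0.57] [-117.88 -125.3   750.16]
  from [ 4.66 -8.91] sim [10.45 -7.72] [-1.39 -0.47  0.51 -0.22 -2.37 -0.23] [-101.74  -71.5   720.18] | real [  5.63 -10.2 ] [-1.38 -0.5   0.45 -0.08 -2.33 -0.12] [-132.32  -64.04  715.73]
  from [  5.63 -10.2 ] sim [ 17.77 -14.86] [-2.11 -0.51  0.57 -0.66 -2.48  0.12] [-29.18 -11.03 719.54] | real [  7.4  -16.04] [-2.13 -0.53  0.51 -0.38 -2.4   0.38] [-79.01  20.9  712.66]
  from [  7.4  -16.04] sim [ 24.62 -15.43] [-1.64 -0.51  0.5  -0.57 -2.25 -0.19] [-22.43 -82.43 715.97] | real [ 6.17 -9.52] [-0.81 -0.43  0.35  0.04 -2.16 -0.64] [ -47.14 -196.5   700.76]
  from [ 6.17 -9.52] sim [17.44 -6.36] [-1.36 -0.5   0.46 -0.38 -2.32 -0.38] [-57.8  -78.36 702.11] | real [  7.15 -14.74] [-1.68 -0.53  0.36 -0.18 -2.21  0.0
[... 5021 characters left out ...]
4 -2.34 -0.29] [-129.01  -84.62  719.76] | real [  5.63 -10.2 ] [-1.38 -0.5   0.45 -0.08 -2.33 -0.12] [-132.32  -64.04  715.73]
  from [  5.63 -10.2 ] sim [  6.77 -10.48] [-1.84 -0.49  0.5  -0.24 -2.4   0.22] [-116.73   -8.    716.85] | real [  7.4  -16.04] [-2.13 -0.53  0.51 -0.38 -2.4   0.38] [-79.01  20.9  712.66]
  from [  7.4  -16.04] sim [  8.35 -15.63] [-1.13 -0.5   0.38 -0.02 -2.15 -0.32] [-104.86 -143.84  713.15] | real [ 6.17 -9.52] [-0.81 -0.43  0.35  0.04 -2.16 -0.64] [ -47.14 -196.5   700.76]
  from [ 6.17 -9.52] sim [ 7.1  -9.06] [-1.11 -0.51  0.38 -0.05 -2.26 -0.39] [-109.76 -112.57  700.85] | real [  7.15 -14.74] [-1.68 -0.53  0.36 -0.18 -2.21  0.08] [-122.55  -54.83  686.94]
```

```bash
cat > plan.py <<'E'
from sim import *
np.set_printoptions(precision=3,suppress=True)
s=read_state();q=s['joints'].copy();P,M=tool(q,C);print(P,s['position'],tl(q))
w=.65
for (x,y,z) in [(-170,-120,720),(-60,-230,720),(120,-280,720),(300,-150,720),(430,50,720),(500,200,720)]:
    q=solve(q,np.array([x,y,z]),M,w);print((x,y,z),q,tool(q,C)[0],tl(q))
for k in range(20):
    P,M=tool(q,C);W=P-280.7*M[:,2]; 
    h=np.array([W[0],W[1],0]);h/=np.linalg.norm(h)
    a=np.array([np.cos(q[0]),np.sin(q[0]),0]); u=a*.5+np.array([0,0,.87])
    d=u*60
    q=sim(q,[list(M.T@d/1000)+[0]],w); print(k,q,tool(q,C)[0],tl(q))
E
python3 plan.py
```

```text
[-122.559  -54.86   686.935] [-122.545  -54.831  686.937] [  7.146 -14.689]
(-170, -120, 720) [-2.088 -0.3    0.561 -0.298 -2.245  0.411] [-170. -120.  720.] [  7.146 -14.689]
(-60, -230, 720) [-1.059 -0.366  0.422  0.021 -2.077 -0.396] [ -60. -230.  720.] [  7.146 -14.689]
(120, -280, 720) [-0.417 -0.268  0.393  0.202 -2.007 -0.946] [ 120. -280.  720.] [  7.146 -14.689]
(300, -150, 720) [ 0.288 -0.167  0.409  0.321 -2.078 -1.59 ] [ 300. -150.  720.] [  7.146 -14.689]
(430, 50, 720) [ 0.669  0.097  0.652  0.334 -2.163 -1.954] [430.  50. 720.] [  7.146 -14.689]
(500, 200, 720) [ 0.806  0.417  1.106  0.367 -2.327 -2.03 ] [500. 200. 720.] [  7.146 -14.689]
0 [ 0.815  0.54   1.381  0.444 -2.454 -1.941] [500.777 209.551 736.292] [  8.188 -14.707]
1 [ 0.835  0.547  1.406  0.47  -2.456 -1.935] [496.112 215.469 741.783] [  9.54  -14.701]
2 [ 0.855  0.542  1.406  0.49  -2.445 -1.938] [491.561 221.467 746.975] [ 10.912 -14.681]
3 [ 0.876  0.537  1.404  0.509 -2.433 -1.942] [487.171 227.609 752.046] [ 12.299 -14.648]
4 [ 0.897  0.531  1.399  0.527 -2.419 -1.948] [482.921 233.89  757.031] [ 13.7
[... 671 characters left out ...]
.679 -2.29  -2.   ] [452.256 288.443 795.854] [ 25.514 -13.729]
13 [ 1.088  0.491  1.349  0.698 -2.272 -2.007] [448.672 295.681 800.781] [ 27.055 -13.536]
14 [ 1.109  0.488  1.343  0.718 -2.254 -2.013] [445.116 302.983 805.762] [ 28.609 -13.321]
15 [ 1.13   0.485  1.337  0.738 -2.236 -2.02 ] [441.583 310.342 810.806] [ 30.174 -13.08 ]
16 [ 1.15   0.483  1.332  0.758 -2.217 -2.027] [438.068 317.748 815.919] [ 31.751 -12.813]
17 [ 1.17   0.48   1.326  0.778 -2.198 -2.033] [434.569 325.193 821.11 ] [ 33.338 -12.517]
18 [ 1.19   0.479  1.321  0.799 -2.178 -2.04 ] [431.083 332.67  826.385] [ 34.936 -12.19 ]
19 [ 1.209  0.477  1.316  0.819 -2.158 -2.046] [427.609 340.169 831.75 ] [ 36.542 -11.829]
```

```bash
cat > plan2.py <<'E'
from sim import *
np.set_printoptions(precision=3,suppress=True)
s=read_state();q0=s['joints'].copy()
w=.65
M0=tool(q0,C)[1]
for el in (40,48,56):
  for pol in (30,50,70,90):
    rho=981*np.cos(np.radians(el)); r=np.hypot(rho,160); zW=160.6+981*np.sin(np.radians(el))
    W=np.array([r*np.cos(np.radians(pol)),r*np.sin(np.radians(pol)),zW-3])
    q=solve(np.array([np.radians(pol)+.25,.6,1.3,.3,-2.2,-1.5]),W+280.7*M0[:,2],M0,w)
    out=[];P0=tool(q,C)[0]
    for k in range(16):
        P,M=tool(q,C);Wc=P-280.7*M[:,2]; n=Wc-[0,0,160.6]; n/=np.linalg.norm(n)
        d=n*60; t0=tl(q)
        q=sim(q,[list(M.T@d/1000)+[0]],w)
        if k%5==0: out.append(tl(q).round(1))
    print(el,pol,P0.round(0),out,tool(q,C)[0].round(0),q.round(2))
E
python3 plan2.py
```

```text
40 30 [699. 314. 519.] [array([  8.5, -14.4]), array([ 17. , -12.5]), array([ 25.8, -10.3]), array([34.8, -7.5])] [786. 368. 606.] [ 0.76  0.82  1.4   0.49 -1.73 -1.97]
40 50 [528. 518. 519.] [array([  8.3, -14. ]), array([15.2, -9.7]), array([22.3, -4.7]), array([29.7,  1.1])] [586. 590. 598.] [ 1.11  0.82  1.4   0.47 -1.86 -2.31]
40 70 [297. 651. 519.] [array([  7.9, -13.7]), array([12.5, -7.6]), array([17.2, -0.8]), array([22.2,  6.9])] [325. 728. 589.] [ 1.47  0.8   1.41  0.41 -1.98 -2.68]
40 90 [ 56. 703. 523.] [array([  8.8, -13.4]), array([10.8, -6.4]), array([12.9,  1.3]), array([15.1,  9.7])] [ 59. 772. 582.] [ 1.8   0.78  1.41  0.33 -2.07 -3.01]
48 30 [619. 267. 617.] [array([  8.4, -14.5]), array([ 16.5, -13.4]), array([ 25. , -12.1]), array([ 33.8, -10.5])] [685. 310. 707.] [ 0.8   0.68  1.38  0.56 -1.9  -1.92]
48 50 [468. 447. 617.] [array([  8.2, -14.2]), array([ 14.9, -10.9]), array([21.8, -7. ]), array([29.2, -2.4])] [510. 500. 696.] [ 1.16  0.67  1.39  0.54 -2.04 -2.25]
48 70 [265. 564. 617.] [array([  7.9, -13.9]), array([12.5, -9. ]), array([17.3, -3.3]), array([22
[... 201 characters left out ...]
 0.66  1.41  0.4  -2.26 -2.96]
56 30 [529. 215. 701.] [array([  8.3, -14.7]), array([ 15.7, -14.5]), array([ 23.7, -14.2]), array([ 32.2, -13.9])] [573. 246. 787.] [ 0.86  0.54  1.36  0.65 -2.07 -1.86]
56 50 [401. 367. 701.] [array([  8.1, -14.4]), array([ 14.4, -12.3]), array([21.1, -9.8]), array([28.3, -6.8])] [429. 402. 774.] [ 1.22  0.54  1.36  0.64 -2.21 -2.19]
56 70 [229. 466. 701.] [array([  7.9, -14.1]), array([ 12.4, -10.6]), array([17.3, -6.4]), array([22.5, -1.6])] [244. 498. 759.] [ 1.57  0.54  1.38  0.57 -2.36 -2.56]
56 90 [ 58. 506. 708.] [array([  9.4, -13.9]), array([12.3, -9.4]), array([15.4, -4.4]), array([18.6,  1.4])] [ 65. 532. 750.] [ 1.89  0.54  1.4   0.51 -2.45 -2.89]
```

```bash
cat > path.py <<'E'
import sys,json
from sim import *
def rows(way,step=60,q=None):
    s=read_state();P=s['position'];M=R.from_quat(s['ee_rot']).as_matrix();out=[];a=P
    for b in way:
        b=np.array(b,float);n=max(1,int(np.ceil(np.linalg.norm(b-a)/step)))
        for k in range(1,n+1): out.append(a+(b-a)*k/n)
        a=b
    return [list((M.T@(p-P)/1000).round(3))+[0] for p in out]
E
python3 - <<'E'
from path import *
r=rows([(-120,-180,690),(0,-262,680),(150,-240,670),(300,-60,640),(400,200,620),(468,447,617)]);print(len(r));print(r)
q=sim(read_state()['joints'],r[:10],.65);print(q,tool(q,C)[0],tl(q))
E
```

```text
23
[[np.float64(0.004), np.float64(-0.04), np.float64(0.01), 0], [np.float64(0.008), np.float64(-0.081), np.float64(0.019), 0], [np.float64(0.012), np.float64(-0.121), np.float64(0.029), 0], [np.float64(-0.025), np.float64(-0.15), np.float64(0.044), 0], [np.float64(-0.061), np.float64(-0.179), np.float64(0.059), 0], [np.float64(-0.097), np.float64(-0.208), np.float64(0.074), 0], [np.float64(-0.147), np.float64(-0.204), np.float64(0.081), 0], [np.float64(-0.197), np.float64(-0.201), np.float64(0.088), 0], [np.float64(-0.247), np.float64(-0.197), np.float64(0.096), 0], [np.float64(-0.288), np.float64(-0.155), np.float64(0.096), 0], [np.float64(-0.33), np.float64(-0.113), np.float64(0.096), 0], [np.float64(-0.371), np.float64(-0.071), np.float64(0.097), 0], [np.float64(-0.413), np.float64(-0.029), np.float64(0.097), 0], [np.float64(-0.438), np.float64(0.02), np.float64(0.09), 0], [np.float64(-0.464), np.float64(0.069), np.float64(0.084), 0], [np.float64(-0.489), np.float64(0.119), np.float64(0.077), 0], [np.float64(-0.514), np.float64(0.168), np.float64(0.07), 0], [np.float64(-0.54), np.float64(0.217), np.float64(0.063), 0], [np.float64(-0.559), np.float64(0.264), np.float64(0.053), 0], [np.float64(-0.578), np.float64(0.31), np.float64(0.043), 0], [np.float64(-0.597), np.float64(0.357), np.float64(0.032), 0], [np.float64(-0.616), np.float64(0.403), np.float64(0.022), 0], [np.float64(-0.635), np.float64(0.45), np.float64(0.012), 0]]
[ 0.12659475 -0.37806052  0.13630747  0.287398   -1.97878448 -1.46575156] [ 188.31871934 -204.12736153  662.64377831] [  7.10213417 -14.40857261]
```

Request:
jog_arm(increments=[[0.004,-0.04,0.01,0],[0.008,-0.08,0.02,0],[0.012,-0.12,0.03,0],[-0.025,-0.15,0.045,0],[-0.06,-0.18,0.06,0],[-0.097,-0.208,0.074,0],[-0.147,-0.204,0.081,0],[-0.197,-0.201,0.088,0],[-0.247,-0.197,0.096,0],[-0.288,-0.155,0.096,0]], hand=1)

```text
clock: 10.65
position: [180.5, -206.1, 662.3]
ee_rot: [-0.051, 0.989, -0.129, 0.051]
contact_force: [0.6, 0.8, -1.3]
gripper_width: 85.0
```

```bash
python3 st.py;  python3 - <<'E'
from path import *
np.set_printoptions(precision=3,suppress=True)
r=rows([(300,-60,640),(400,200,620),(468,447,617)]);print(len(r));print(np.array(r))
E
```

```text
10.65 [ 0.121 -0.386  0.131  0.29  -1.987 -1.458] [ 180.525 -206.127  662.265] tilt fwd 6.722230127751025 side -14.52746883371982
[[-0.99  -0.088  0.113]
 [-0.114  0.962 -0.249]
 [-0.087 -0.26  -0.962]]
wrist~ [ 153.318 -146.313  893.094] 211.92928587913786 ang -43.66062681257343
14
[[-0.033  0.034 -0.     0.   ]
 [-0.066  0.068 -0.001  0.   ]
 [-0.1    0.102 -0.001  0.   ]
 [-0.133  0.136 -0.001  0.   ]
 [-0.158  0.185 -0.008  0.   ]
 [-0.184  0.234 -0.015  0.   ]
 [-0.209  0.284 -0.022  0.   ]
 [-0.234  0.333 -0.029  0.   ]
 [-0.26   0.382 -0.036  0.   ]
 [-0.279  0.429 -0.046  0.   ]
 [-0.298  0.475 -0.056  0.   ]
 [-0.317  0.522 -0.066  0.   ]
 [-0.336  0.568 -0.076  0.   ]
 [-0.355  0.615 -0.087  0.   ]]
```

Request:
jog_arm(increments=[[-0.03,0.051,-0.007,0],[-0.06,0.103,-0.014,0],[-0.089,0.154,-0.022,0],[-0.119,0.205,-0.029,0],[-0.149,0.257,-0.036,0],[-0.178,0.308,-0.043,0],[-0.208,0.359,-0.05,0],[-0.238,0.411,-0.058,0],[-0.268,0.462,-0.065,0],[-0.297,0.513,-0.072,0]])

```text
clock: 11.9
position: [419.4, 334.4, 623.4]
ee_rot: [-0.051, 0.989, -0.129, 0.05]
contact_force: [0.7, 0.3, 1.6]
gripper_width: 85.7
```

```bash
cat > push.py <<'E'
from sim import *
np.set_printoptions(precision=3,suppress=True)
s=read_state();q=s['joints'];P,M=tool(q,C)
M=R.from_quat(s['ee_rot']).as_matrix();P=s['position']
W=P-280.7*M[:,2];n=W-[0,0,160.6];rad=np.linalg.norm(n);n/=rad
print(s['clock'],q,P,'tilt',tl(q),'yaw y',M[:,1],'wrist',W,'rad',rad,'(981)');print('push60',(M.T@n*.06))
E
python3 push.py
```

```text
11.9 [ 1.086  0.288  0.662  0.254 -2.104 -2.442] [419.359 334.443 623.394] tilt [  6.653 -14.603] yaw y [-0.088  0.961 -0.261] wrist [387.873 404.768 893.311] rad 922.5771796440819 (981)
push60 [-0.032  0.011 -0.05 ]
```

Request:
jog_arm(increments=[[-0.032,0.014,-0.05,0],[-0.064,0.03,-0.1,0]])

```text
clock: 12.15
position: [450.5, 372.6, 678.9]
ee_rot: [-0.053, 0.988, -0.131, 0.055]
contact_force: [0.4, 0.2, 2.9]
gripper_width: 85.4
```

```bash
python3 push.py
```

```text
12.15 [ 1.068  0.544  1.216  0.34  -2.382 -2.3  ] [450.486 372.61  678.89 ] tilt [  7.3   -14.811] yaw y [-0.09   0.96  -0.265] wrist [415.986 443.824 948.205] rad 995.1612269617716 (981)
push60 [-0.032  0.011 -0.049]
```

Request:
jog_arm(increments=[[-0.032,0.014,-0.049,0]])

```text
clock: 12.28
position: [455.8, 380.8, 684.1]
ee_rot: [-0.054, 0.988, -0.131, 0.065]
contact_force: [6.7, -7.6, 49.4]
gripper_width: 85.1
```

Request:
jog_arm(increments=[[-0.032,0.014,-0.049,0]])

```text
clock: 12.4
position: [459.6, 390.6, 680.1]
ee_rot: [-0.057, 0.987, -0.134, 0.074]
contact_force: [-0.1, 1.1, -1.1]
gripper_width: 85.4
```

```bash
python3 push.py
```

```text
12.4 [ 1.078  0.646  1.4    0.418 -2.435 -2.228] [459.618 390.636 680.088] tilt [  9.644 -14.97 ] yaw y [-0.093  0.958 -0.272] wrist [414.146 462.188 947.679] rad 1002.3116149429371 (981)
push60 [-0.034  0.011 -0.048]
```

Run:
```python
from path import *
np.set_printoptions(precision=3,suppress=True)
r=rows([(486,560,526)]);print(np.array(r))
```

```text
[[-0.007  0.05   0.027  0.   ]
 [-0.014  0.101  0.054  0.   ]
 [-0.021  0.151  0.081  0.   ]
 [-0.028  0.202  0.108  0.   ]]
```

Request:
jog_arm(increments=[[-0.007,0.05,0.027,0],[-0.014,0.101,0.054,0],[-0.021,0.151,0.081,0],[-0.028,0.202,0.108,0]])

```text
clock: 12.9
position: [485.5, 560.7, 527.7]
ee_rot: [-0.057, 0.987, -0.131, 0.076]
contact_force: [-0.1, 0.0, 1.2]
gripper_width: 85.6
```

```bash
python3 push.py
```

```text
12.9 [ 1.161  0.789  1.266  0.313 -2.193 -2.452] [485.475 560.679 527.713] tilt [  9.784 -14.62 ] yaw y [-0.093  0.959 -0.266] wrist [439.276 630.564 795.621] rad 996.9076691176983 (981)
push60 [-0.036  0.024 -0.042]
```

Request:
jog_arm(increments=[[-0.036,0.025,-0.042,0]])

```text
clock: 13.02
position: [489.7, 571.9, 527.9]
ee_rot: [-0.062, 0.986, -0.125, 0.086]
contact_force: [0.4, 0.4, -0.1]
gripper_width: 85.4
```

Request:
jog_arm(increments=[[-0.036,0.025,-0.042,0]])

```text
clock: 13.15
position: [492.1, 578.3, 531.1]
ee_rot: [-0.064, 0.986, -0.117, 0.1]
contact_force: [0.3, 0.2, 0.1]
gripper_width: 85.6
```

Request:
jog_arm(increments=[[-0.036,0.025,-0.042,0]])

```text
clock: 13.28
position: [492.9, 582.8, 539.2]
ee_rot: [-0.067, 0.986, -0.105, 0.115]
contact_force: [-0.7, -0.4, -0.5]
gripper_width: 85.6
```

Request:
jog_arm(increments=[[-0.036,0.025,-0.042,0]])

```text
clock: 13.4
position: [492.4, 586.3, 549.7]
ee_rot: [-0.069, 0.985, -0.093, 0.13]
contact_force: [0.0, -1.4, 0.6]
gripper_width: 85.4
```

```bash
python3 push.py
```

```text
13.4 [ 1.185  0.839  1.408  0.385 -2.159 -2.404] [492.441 586.29  549.73 ] tilt [15.87  -9.936] yaw y [-0.111  0.973 -0.202] wrist [416.749 632.929 815.978] rad 1001.8972973682897 (981)
push60 [-0.039  0.026 -0.037]
```

Request:
jog_arm(increments=[[-0.039,0.026,-0.037,0]])

```text
clock: 13.52
position: [494.9, 590.2, 558.3]
ee_rot: [-0.071, 0.983, -0.082, 0.146]
contact_force: [0.6, 0.8, -0.6]
gripper_width: 85.2
```

Request:
jog_arm(increments=[[-0.039,0.026,-0.037,0]])

```text
clock: 13.65
position: [496.7, 594.2, 567.0]
ee_rot: [-0.073, 0.982, -0.07, 0.162]
contact_force: [-0.7, -0.4, 0.5]
gripper_width: 85.3
```

Request:
jog_arm(increments=[[-0.04,0.026,-0.037,0]])

```text
clock: 13.78
position: [498.1, 597.9, 576.4]
ee_rot: [-0.075, 0.98, -0.059, 0.177]
contact_force: [-0.4, 0.3, -0.7]
gripper_width: 85.5
```

Request:
jog_arm(increments=[[-0.04,0.026,-0.036,0]])

```text
clock: 13.9
position: [498.9, 601.7, 585.8]
ee_rot: [-0.078, 0.977, -0.049, 0.192]
contact_force: [-0.1, -0.1, 0.8]
gripper_width: 85.5
```

```bash
python3 push.py
```

```text
13.9 [ 1.206  0.809  1.407  0.442 -2.044 -2.389] [498.896 601.718 585.846] tilt [22.556 -4.032] yaw y [-0.134  0.983 -0.125] wrist [391.453 619.95  844.527] rad 1002.6615425163964 (981)
push60 [-0.043  0.028 -0.031]
```

Request:
jog_arm(increments=[[-0.043,0.028,-0.031,0]])

```text
clock: 14.02
position: [502.5, 607.1, 592.9]
ee_rot: [-0.08, 0.974, -0.038, 0.207]
contact_force: [-0.1, 0.1, 0.7]
gripper_width: 85.3
```

Request:
jog_arm(increments=[[-0.043,0.026,-0.031,0]])

```text
clock: 14.15
position: [505.8, 611.2, 600.7]
ee_rot: [-0.083, 0.971, -0.027, 0.222]
contact_force: [0.5, -0.1, -0.0]
gripper_width: 85.2
```

Request:
jog_arm(increments=[[-0.046,0.02,-0.03,0]])

```text
clock: 14.28
position: [511.8, 610.8, 610.1]
ee_rot: [-0.086, 0.968, -0.018, 0.236]
contact_force: [0.3, -0.2, 0.6]
gripper_width: 85.3
```

```bash
python3 push.py
```

```text
14.275 [ 1.209  0.764  1.341  0.474 -1.92  -2.386] [511.775 610.765 610.094] tilt [27.427  0.394] yaw y [-0.158  0.985 -0.075] wrist [382.483 609.051 859.239] rad 1002.6627460782307 (981)
push60 [-0.045  0.029 -0.026]
```

Run:
```python
from path import *
np.set_printoptions(precision=3,suppress=True)
r=rows([(510,52,345)]);print(np.array(r))
q=sim(read_state()['joints'],r[:10],.65);print(q,tool(q,C)[0],tl(q))
```

```text
[[ 0.02  -0.048  0.021  0.   ]
 [ 0.04  -0.096  0.042  0.   ]
 [ 0.06  -0.145  0.063  0.   ]
 [ 0.08  -0.193  0.084  0.   ]
 [ 0.1   -0.241  0.105  0.   ]
 [ 0.12  -0.289  0.126  0.   ]
 [ 0.14  -0.337  0.147  0.   ]
 [ 0.16  -0.385  0.168  0.   ]
 [ 0.18  -0.434  0.189  0.   ]
 [ 0.2   -0.482  0.21   0.   ]
 [ 0.22  -0.53   0.231  0.   ]]
[ 0.645 -0.085 -0.474  0.381 -0.822 -2.248] [510.166 102.593 369.111] [27.427  0.394]
```

Request:
jog_arm(increments=[[0.021,-0.052,0.023,3],[0.042,-0.104,0.046,6],[0.063,-0.155,0.068,9.4],[0.085,-0.207,0.09,9.4],[0.106,-0.259,0.113,9.4],[0.127,-0.311,0.136,9.4],[0.148,-0.362,0.158,9.4],[0.17,-0.414,0.181,9.4],[0.191,-0.466,0.204,9.4],[0.212,-0.518,0.226,9.4]], hand=0.1)

```text
clock: 15.52
position: [512.2, 107.4, 372.5]
ee_rot: [-0.007, 0.971, 0.002, 0.238]
contact_force: [1.5, -0.1, -0.5]
gripper_width: 47.2
```

```bash
python3 push.py
python3 - <<'E'
from h import *
import pickle
s=read_state(); im=get_image('wrist'); pickle.dump((s,im),open('w1.pkl','wb'))
cv2.imwrite('pics/w1.png',im[:,:,::-1])
E
```

```text
15.525 [ 0.652 -0.081 -0.463  0.382 -0.828 -2.417] [512.152 107.366 372.464] tilt [27.525  0.478] yaw y [-0.015  1.     0.001] wrist [382.434 105.288 621.384] rad 607.9988684518911 (981)
push60 [-0.055  0.01  -0.023]
```

View pics/w1.png

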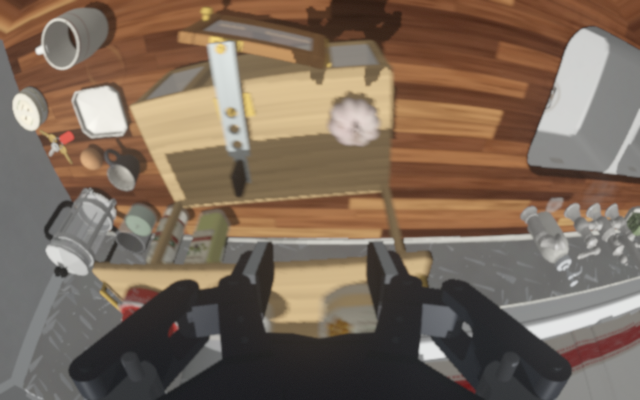

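Run:
```python
import cv2
a=cv2.imread("pics/w1.png")[10:210,120:410]; cv2.imwrite("pics/w1z.png",cv2.resize(a,None,fx=2.75,fy=2.75,interpolation=cv2.INTER_CUBIC))
```

```text
(no output)
```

View pics/w1z.png

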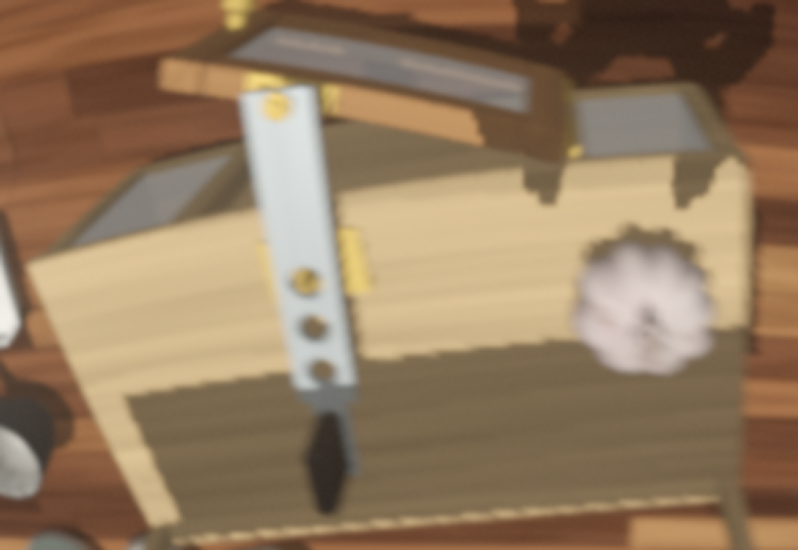

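Run:
```python
from h import *
import pickle
np.set_printoptions(precision=1,suppress=True)
s,im=pickle.load(open('w1.pkl','rb'))
Z=lambda u,v:(120+u/2.75,10+v/2.75)
for n,uv,z in [('pivot',(275,106),149),('pin/hole1',(305,281),150),('hole2',(314,327),147),('hole3',(322,371),147),('FR',(30,262),130),('FL',(745,168),130),('BR',(160,540),130),('tabfar top',(326,512),181.5),('tabnear',(330,412),181.5),('tabmid',(327,462),170)]:
    print(n,plane('wrist',Z(*uv),z,s))
# black mask
h=im[:220].astype(int); 
m=(h.max(2)<45).astype(np.uint8); n,l,st,c=cv2.connectedComponentsWithStats(m)
for i in range(1,n):
    if st[i,4]>15: print(st[i],c[i])
# tri pin with top and scene
print(tri([ray('top',(220+315/3.5,120+367/3.5)),ray('wrist',Z(305,281),s)]))
print('handle top', tri([ray('top',(220+308/3.5,120+262/3.5)),ray('wrist',Z(327,490),s)]))
```

```text
pivot [472.1   7.3 149. ]
pin/hole1 [546.   10.1 150. ]
hole2 [569.5  10.  147. ]
hole3 [591.7  10.3 147. ]
FR [ 535.3 -131.   130. ]
FL [503.1 185.1 130. ]
BR [ 713.3 -111.1  130. ]
tabfar top [643.3  11.3 181.5]
tabnear [589.   21.5 181.5]
tabmid [624.2  12.5 170. ]
[ 51 204  14  16  45] [ 57.1 211.4]
(array([548.7,   8.4, 144.4]), [np.float64(0.0693810113958221), np.float64(0.06938101139590572)])
handle top (array([640.7,  10.7, 171.4]), [np.float64(1.2433926984791919), np.float64(1.243392698479042)])
```

Run:
```python
from path import *
np.set_printoptions(precision=4,suppress=True)
print(read_state()['clock'])
r=rows([(562,11,262),(608,11,173)],50);print(np.array(r))
print(R.from_quat(read_state()['ee_rot']).as_matrix())
```

```text
15.575
[[ 0.    -0.03   0.039  0.   ]
 [ 0.001 -0.06   0.079  0.   ]
 [ 0.001 -0.091  0.118  0.   ]
 [ 0.001 -0.091  0.151  0.   ]
 [ 0.001 -0.091  0.185  0.   ]
 [ 0.    -0.091  0.218  0.   ]]
[[-0.8913 -0.0076  0.4534]
 [-0.0079  1.      0.0012]
 [-0.4533 -0.0025 -0.8913]]
```

Request:
jog_arm(increments=[[0,-0.03,0.039,-1],[0.001,-0.06,0.079,-1],[0.001,-0.091,0.118,-1],[0.001,-0.097,0.15,-1],[0.001,-0.097,0.18,-1],[0.001,-0.097,0.205,-1],[0,-0.097,0.218,-1]], hand=0.1)

```text
clock: 16.45
position: [608.5, 4.7, 171.7]
ee_rot: [-0.013, 0.973, -0.002, 0.232]
contact_force: [-0.4, -0.7, 0.8]
gripper_width: 46.9
```

Run:
```python
from h import *
import pickle
s=read_state(); im=get_image('wrist'); pickle.dump((s,im),open('w2.pkl','wb'))
print(s['clock'],s['position'])
cv2.imwrite('pics/w2.png',cv2.resize(im[60:340,140:500],None,fx=2.2,fy=2.1)[:,:,::-1])
```

```text
16.45 [608.4632191    4.7240944  171.69614706]
```

View pics/w2.png

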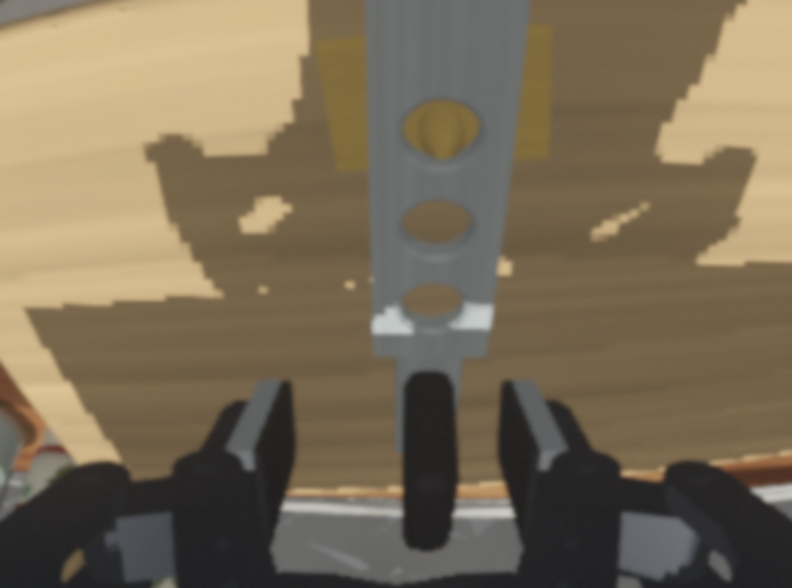

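Request:
jog_arm(increments=[[0,0.0065,0.001,0]], hand=-0.3)

```text
clock: 16.62
position: [608.7, 10.9, 169.3]
ee_rot: [-0.013, 0.973, -0.003, 0.231]
contact_force: [0.4, 0.2, 0.1]
gripper_width: 30.8
```

Request:
jog_arm(increments=[[0,0,0,0],[0,0,0,0],[0,0,0,0]], hand=-1)

```text
clock: 17.0
position: [608.7, 11.0, 169.7]
ee_rot: [-0.013, 0.973, -0.003, 0.232]
contact_force: [-1.1, 1.0, 0.4]
gripper_width: 10.8
```

```bash
python3 st.py
python3 - <<'E'
from bench import *
s=read_state();print(s['contact_force'],s['gripper_width'])
E
```

```text
17.0 [ 0.288  0.253 -0.699  0.656 -0.21  -2.449] [608.742  11.042 169.724] tilt fwd 26.79119042702135 side 0.06238315423168861
[[-0.892 -0.024  0.451]
 [-0.026  1.     0.001]
 [-0.451 -0.011 -0.893]]
wrist~ [500.564  10.809 383.961] 500.68057755965845 ang 1.2370085842921914
[-1.12909572  0.95544954  0.38801924] 10.76195150242447
```

Run:
```python
from sim import *
np.set_printoptions(precision=3,suppress=True)
s=read_state();q=s['joints'];P,M=tool(q,C);print(s['position']-P)
for d,t in [((0,0,10),0),((-2,0,20),0),((-4,0,29),0),((-25,-3,29),5),((-48,-6,27),9),((-45,-6,5),9)]:
    Mt=M@R.from_rotvec([0,0,np.radians(t)]).as_matrix()
    q=solve(q,P+np.array(d,float),Mt,.65);print(d,q,tool(q,C)[0]-P,tl(q))
    print('   inc',M.T@np.array(d))
```

```text
[ 0.013  0.066 -0.011]
(0, 0, 10) [ 0.306  0.242 -0.663  0.563 -0.256 -2.368] [-0.  0. 10.] [26.791  0.062]
   inc [-4.506 -0.109 -8.927]
(-2, 0, 20) [ 0.318  0.227 -0.638  0.505 -0.294 -2.317] [-2.  0. 20.] [26.791  0.062]
   inc [ -7.228  -0.17  -18.755]
(-4, 0, 29) [ 0.326  0.213 -0.619  0.465 -0.325 -2.281] [-4.  0. 29.] [26.791  0.062]
   inc [ -9.498  -0.221 -27.69 ]
(-25, -3, 29) [ 0.329  0.178 -0.674  0.498 -0.308 -2.406] [-25.  -3.  29.] [26.791  0.062]
   inc [  9.319  -2.722 -37.158]
(-48, -6, 27) [ 0.331  0.142 -0.74   0.547 -0.283 -2.528] [-48.  -6.  27.] [26.791  0.062]
   inc [ 30.822  -5.154 -45.743]
(-45, -6, 5) [ 0.278  0.174 -0.816  0.765 -0.178 -2.708] [-45.  -6.   5.] [26.791  0.062]
   inc [ 38.059  -4.986 -24.752]
```

Request:
jog_arm(increments=[[-0.0025,0,-0.005,0],[-0.005,0,-0.011,0],[-0.0072,0,-0.0188,0],[-0.0095,0,-0.0277,0],[-0.01,0,-0.03,0]])

```text
clock: 17.62
position: [603.3, 11.0, 200.4]
ee_rot: [-0.012, 0.973, -0.003, 0.231]
contact_force: [-0.8, 0.0, -4.7]
gripper_width: 10.5
```

Run:
```python
from h import *
import pickle
s=read_state(); im=get_image('wrist'); pickle.dump((s,im),open('w3.pkl','wb'))
print(s['clock'],s['position'],s['gripper_width'],s['contact_force'])
cv2.imwrite('pics/w3.png',cv2.resize(im[60:340,140:500],None,fx=2.2,fy=2.1)[:,:,::-1])
cv2.imwrite('pics/s3.png',cv2.resize(get_image('scene')[90:300,250:450],None,fx=3,fy=2.8)[:,:,::-1])
```

```text
17.625 [603.27398884  11.01575999 200.37142867] 10.500424741701371 [-0.82070966  0.0241457  -4.65625522]
```

View pics/w3.png

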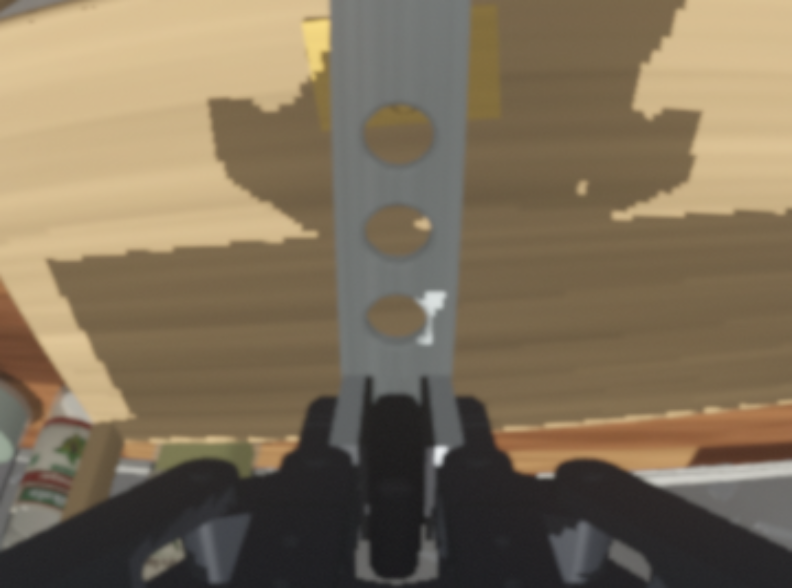

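View pics/s3.png

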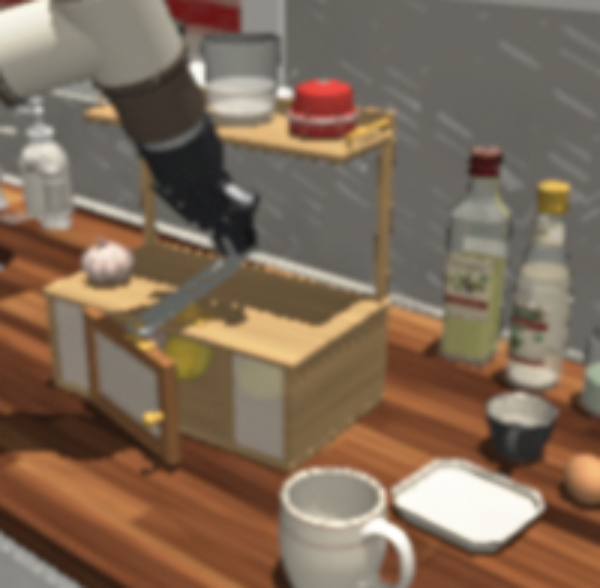

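Request:
jog_arm(increments=[[0.006,0,-0.002,1],[0.014,-0.001,-0.005,3],[0.022,-0.001,-0.008,5],[0.03,-0.002,-0.01,7],[0.038,-0.002,-0.013,9],[0.0434,-0.0025,-0.0147,9],[0.0434,-0.0025,-0.0147,9]])

```text
clock: 18.6
position: [559.1, 8.1, 195.4]
ee_rot: [0.063, 0.971, 0.016, 0.232]
contact_force: [2.3, 2.7, 2.7]
gripper_width: 10.8
```

Run:
```python
from h import *
import pickle
s=read_state(); im=get_image('wrist'); pickle.dump((s,im),open('w4.pkl','wb'))
print(s['clock'],s['position'],s['gripper_width'],s['contact_force'],s['joints'])
print(R.from_quat(s['ee_rot']).as_matrix())
cv2.imwrite('pics/w4.png',cv2.resize(im[60:340,140:500],None,fx=2.2,fy=2.1,interpolation=cv2.INTER_CUBIC)[:,:,::-1])
im=get_image('scene');pickle.dump(im,open('s4.pkl','wb'))
cv2.imwrite('pics/s4.png',cv2.resize(im[90:300,250:450],None,fx=3,fy=2.8)[:,:,::-1])
```

```text
18.6 [559.0621424   8.0659744 195.4435856] 10.834561157184348 [2.34926057 2.70812096 2.71126171] [ 0.33301292  0.13985511 -0.75344746  0.57470741 -0.27205654 -2.55803076]
[[-0.88441721  0.11507544  0.45228735]
 [ 0.1299735   0.99151568  0.00188309]
 [-0.4482333   0.0604508  -0.89187029]]
```

View pics/w4.png

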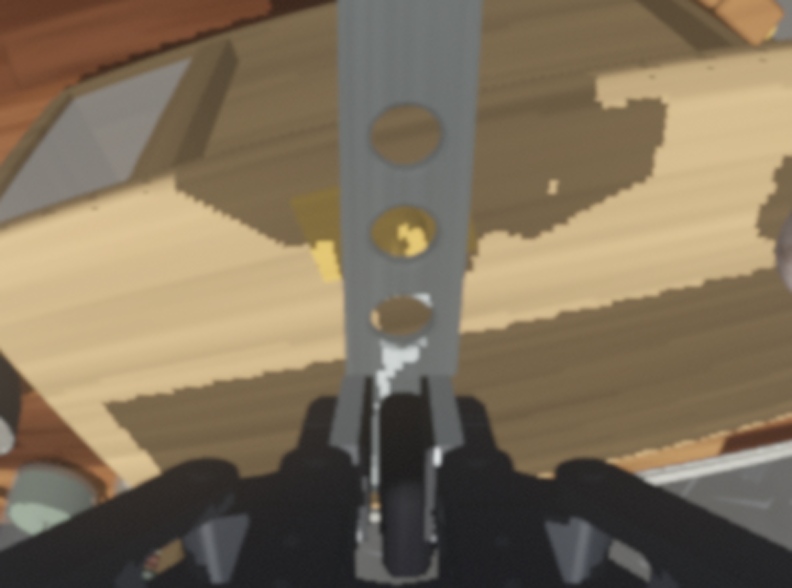

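View pics/s4.png

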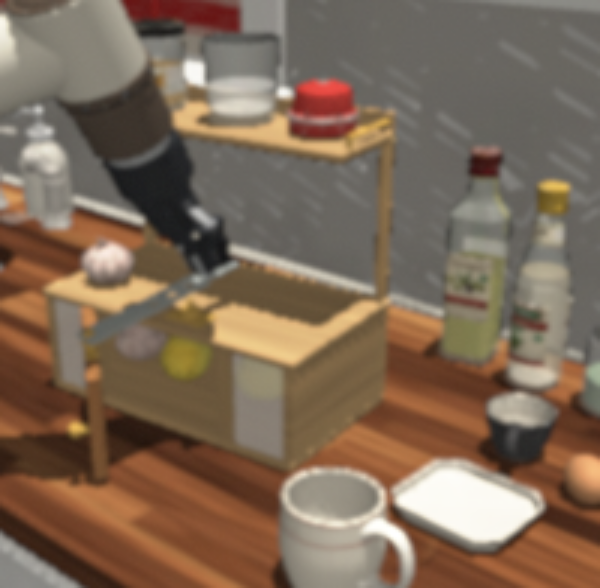

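```bash
cat > fit.py <<'E'
from h import *
import pickle
from scipy.optimize import least_squares
np.set_printoptions(precision=3,suppress=True)
Zo=lambda u,v:(140+u/2.2,60+v/2.1)
yaw=.128
def setbox(pin,yaw):
    c,s=np.cos(yaw),np.sin(yaw);Rb=np.array([[c,-s],[s,c]])
    o=np.array(pin)-Rb@[-62,-20]; return o,Rb
def stay(pin,yaw,win,head,pit):
    o,Rb=setbox(pin,yaw);pv=o+Rb@[-97-110*np.sin(win),90-110*np.cos(win)]
    P=np.r_[pv,144.5];X=np.array([np.cos(head)*np.cos(pit),np.sin(head)*np.cos(pit),np.sin(pit)]);Zs=np.array([-np.cos(head)*np.sin(pit),-np.sin(head)*np.sin(pit),np.cos(pit)])
    return P,X,Zs
def fit(s,uvs,pin,yaw=.128):
    def f(p):
        P,X,Zs=stay(pin,yaw,*p)
        return np.concatenate([proj('wrist',P+X*r+Zs*2.0,s)-uv for r,uv in uvs])
    r=least_squares(f,[.6,-.1,.15]);P,X,Zs=stay(pin,yaw,*r.x)
    return r.x,P,P+X*120-Zs*2.5,np.abs(r.fun).max()
E
python3 - <<'E'
from fit import *
s2,_=pickle.load(open('w2.pkl','rb'))
print('pin top ray',plane('wrist',Zo(441,128),152,s2), 'holes z147',[plane('wrist',Zo(*p),146.5,s2)[:2] for p in [(441,130),(436,224),(432,302)]])
s4,_=pickle.load(open('w4.pkl','rb'))
uv=[(76,np.array(Zo(405,135))),(98,np.array(Zo(403,232))),(120,np.array(Zo(400,316)))]
for pin in [(547,10),(545,10),(549,10),(547,13)]:
    print(pin,fit(s4,uv,pin))
s3,_=pickle.load(open('w3.pkl','rb'))
uv=[(76,np.array(Zo(399,135))),(98,np.array(Zo(398,231))),(120,np.array(Zo(396,318)))]
print('w3',fit(s3,uv,(547,10)))
E
```

```text
pin top ray [544.4    10.942 152.   ] holes z147 [array([547.712,  11.395]), array([569.372,  11.807]), array([591.141,  12.337])]
(547, 10) (array([ 0.777, -0.12 ,  0.189]), array([431.758,  27.   , 144.5  ]), array([549.23 ,  12.832, 164.642]), np.float64(1.244664289716411))
(545, 10) (array([ 0.758, -0.107,  0.192]), array([431.456,  25.737, 144.5  ]), array([549.053,  13.113, 164.944]), np.float64(1.9600329309674862))
(549, 10) (array([ 0.796, -0.133,  0.187]), array([432.101,  28.282, 144.5  ]), array([549.433,  12.546, 164.295]), np.float64(0.5762557398011268))
(547, 13) (array([ 0.769, -0.146,  0.184]), array([432.453,  29.477, 144.5  ]), array([549.639,  12.279, 163.939]), np.float64(0.18893179742025268))
w3 (array([0.328, 0.042, 0.227]), array([476.442,   6.815, 144.5  ]), array([593.819,  11.69 , 169.099]), np.float64(1.394881880659966))
```

Request:
jog_arm(increments=[[0.0018,0.0011,-0.0008,1],[0.0025,0.0008,0.005,1],[0.0036,0.0003,0.0117,1],[0.0036,0.0003,0.0117,1]])

```text
clock: 19.2
position: [560.8, 8.3, 182.2]
ee_rot: [0.072, 0.97, 0.017, 0.231]
contact_force: [0.6, 2.3, 3.0]
gripper_width: 10.6
```

Run:
```python
from h import *
import pickle
s=read_state(); im=get_image('wrist'); pickle.dump((s,im),open('w5.pkl','wb'))
print(s['clock'],s['position'],s['gripper_width'],s['contact_force'],s['joints'])
cv2.imwrite('pics/w5.png',cv2.resize(im[60:340,140:500],None,fx=2.2,fy=2.1,interpolation=cv2.INTER_CUBIC)[:,:,::-1])
cv2.imwrite('pics/w5z.png',cv2.resize(im[130:250,250:400],None,fx=5,fy=5,interpolation=cv2.INTER_CUBIC)[:,:,::-1])
```

```text
19.2 [560.78536903   8.25545301 182.23646504] 10.636653663376757 [0.57913362 2.32421303 2.9781658 ] [ 0.30876002  0.15995176 -0.79219071  0.67981557 -0.21861316 -2.66491684]
```

View pics/w5.png

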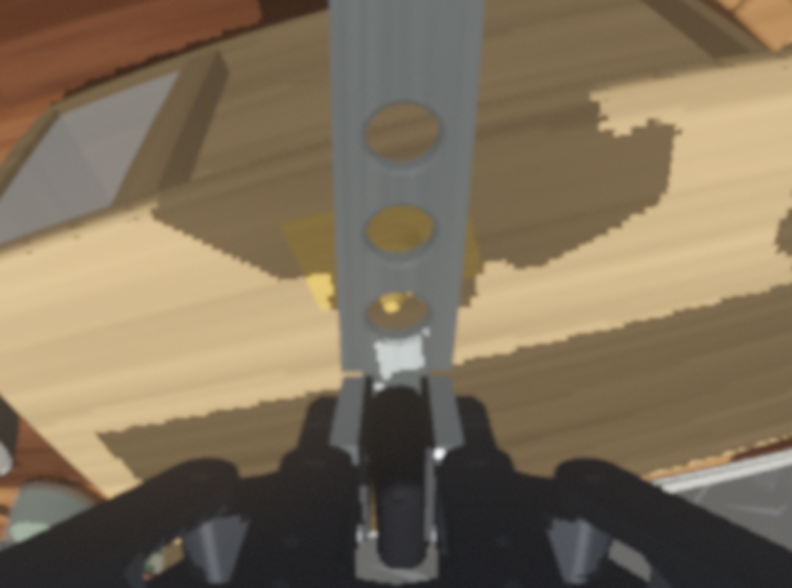

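View pics/w5z.png

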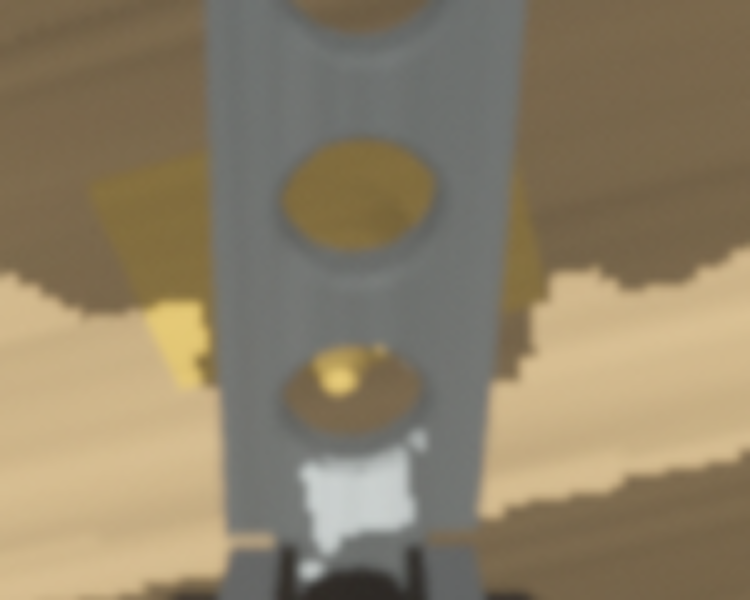

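Run:
```python
from fit import *
s,im=pickle.load(open('w5.pkl','rb'))
Z5=lambda u,v:(250+u/5,130+v/5)
uv=[(76,np.array(Zo(402,132))),(98,np.array(Z5(360,196))),(120,np.array(Z5(354,392)))]
tip=Z5(340,380)
print('tip at z153',plane('wrist',tip,153,s),'ray z145 shoulder/pin',plane('wrist',tip,150,s))
for pin in [(547,11),(549,11),(547,13),(550,10)]:
    print(pin,fit(s,uv,pin))
# independent: top cam now?
```

```text
tip at z153 [549.231  11.364 153.   ] ray z145 shoulder/pin [552.053  11.171 150.   ]
(547, 11) (array([ 0.809, -0.145,  0.091]), array([428.957,  30.197, 144.5  ]), array([547.433,  12.912, 152.922]), np.float64(0.47563033157774726))
(549, 11) (array([ 0.828, -0.158,  0.088]), array([429.396,  31.487, 144.5  ]), array([547.659,  12.619, 152.501]), np.float64(0.38837068038930056))
(547, 13) (array([ 0.803, -0.161,  0.087]), array([429.488,  31.769, 144.5  ]), array([547.702,  12.555, 152.418]), np.float64(0.5532103186159247))
(550, 10) (array([ 0.84 , -0.157,  0.088]), array([429.357,  31.373, 144.5  ]), array([547.64 ,  12.645, 152.537]), np.float64(0.3212107138092506))
```

Request:
jog_arm(increments=[[-0.0015,-0.001,0.0007,0],[-0.0008,-0.0013,0.004,0],[0,-0.0016,0.007,0],[0.0005,-0.0016,0.0092,0]])

```text
clock: 19.75
position: [564.4, 6.8, 173.8]
ee_rot: [0.072, 0.97, 0.017, 0.231]
contact_force: [1.3, 0.3, 1.9]
gripper_width: 10.6
```

Run:
```python
from h import *
import pickle
s=read_state(); im=get_image('wrist'); pickle.dump((s,im),open('w6.pkl','wb'))
print(s['clock'],s['position'],s['gripper_width'],s['contact_force'],s['joints'])
cv2.imwrite('pics/w6z.png',cv2.resize(im[110:250,240:400],None,fx=4.5,fy=4.2,interpolation=cv2.INTER_CUBIC)[:,:,::-1])
```

```text
19.75 [564.37140738   6.75500802 173.8297828 ] 10.641119282637199 [1.33180075 0.3122523  1.90691557] [ 0.27671474  0.17589026 -0.81879784  0.7830632  -0.17474467 -2.74316406]
```

View pics/w6z.png

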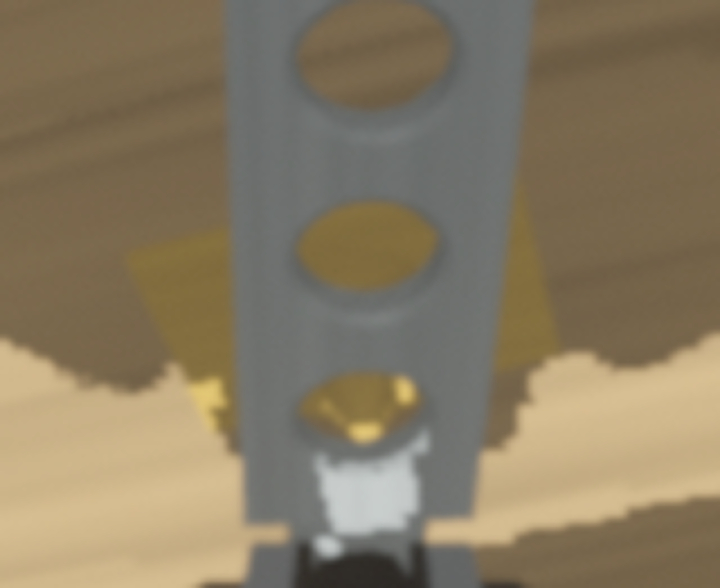

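Request:
jog_arm(increments=[[0,0,0,0],[0,0,0,0],[0,0,0,0],[0,0,0,0]], hand=0)

```text
clock: 20.3
position: [564.0, 6.7, 173.4]
ee_rot: [0.072, 0.97, 0.017, 0.23]
contact_force: [-0.5, 0.1, 0.3]
gripper_width: 42.9
```

Run:
```python
from h import *
import pickle
s=read_state(); im=get_image('wrist'); pickle.dump((s,im),open('w7.pkl','wb'))
print(s['clock'],s['position'],s['gripper_width'],s['contact_force'],s['joints'])
cv2.imwrite('pics/w7z.png',cv2.resize(im[60:340,140:500],None,fx=2.2,fy=2.1,interpolation=cv2.INTER_CUBIC)[:,:,::-1])
```

```text
20.3 [564.03036537   6.65647245 173.36801333] 42.852097554034216 [-0.5336684   0.1182277   0.33776485] [ 0.27649059  0.17615863 -0.81965651  0.78355364 -0.17432402 -2.74371835]
```

View pics/w7z.png

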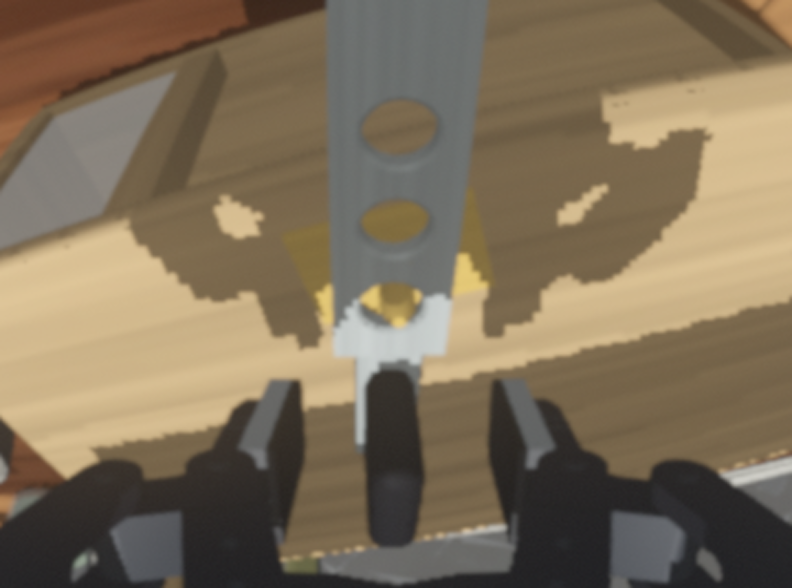

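Request:
jog_arm(increments=[[0,0,-0.02,0],[0,0,-0.06,0],[0,0,-0.11,0],[0,0,-0.15,0],[0,0,-0.15,0]])

```text
clock: 20.98
position: [497.1, 7.4, 311.5]
ee_rot: [0.072, 0.969, 0.019, 0.234]
contact_force: [0.4, 0.7, 0.2]
gripper_width: 42.7
```

Run:
```python
from h import *
import pickle
s=read_state(); im=get_image('wrist'); pickle.dump((s,im),open('w8.pkl','wb'))
print(s['clock'],s['position'],s['gripper_width'],s['contact_force'])
cv2.imwrite('pics/w8.png',cv2.resize(im[10:290,140:500],None,fx=2.2,fy=2.1,interpolation=cv2.INTER_CUBIC)[:,:,::-1])
im=get_image('scene');cv2.imwrite('pics/s8.png',cv2.resize(im[90:310,250:460],None,fx=3.6,fy=2.7,interpolation=cv2.INTER_CUBIC)[:,:,::-1])
im=get_image('top');cv2.imwrite('pics/t8.png',cv2.resize(im[120:290,220:430],None,fx=3.5,fy=3.5,interpolation=cv2.INTER_CUBIC)[:,:,::-1])
```

```text
20.975 [497.12552585   7.40894526 311.4726868 ] 42.74344581005333 [0.42589905 0.65676    0.21873851]
```

View pics/w8.png

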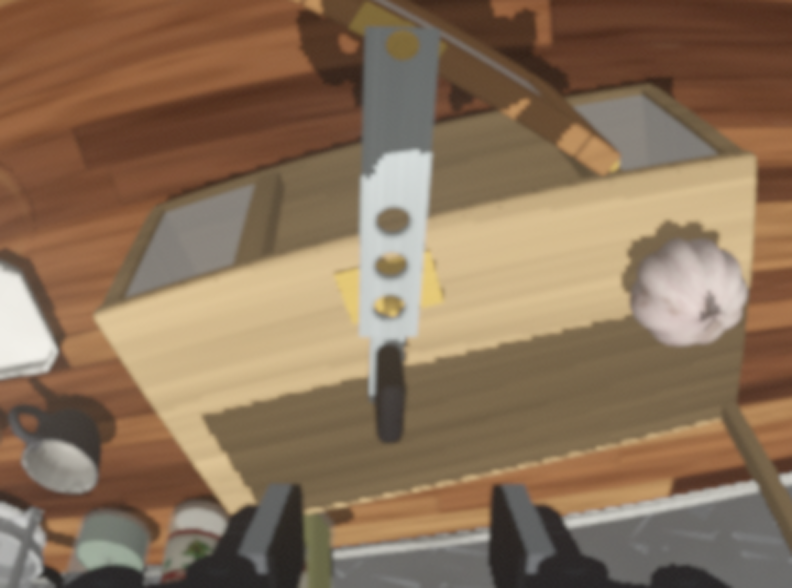

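View pics/s8.png

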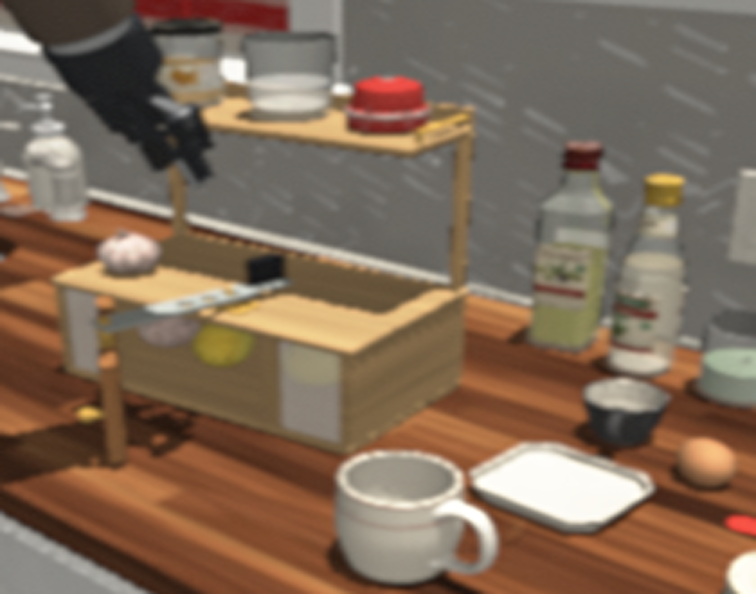

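View pics/t8.png

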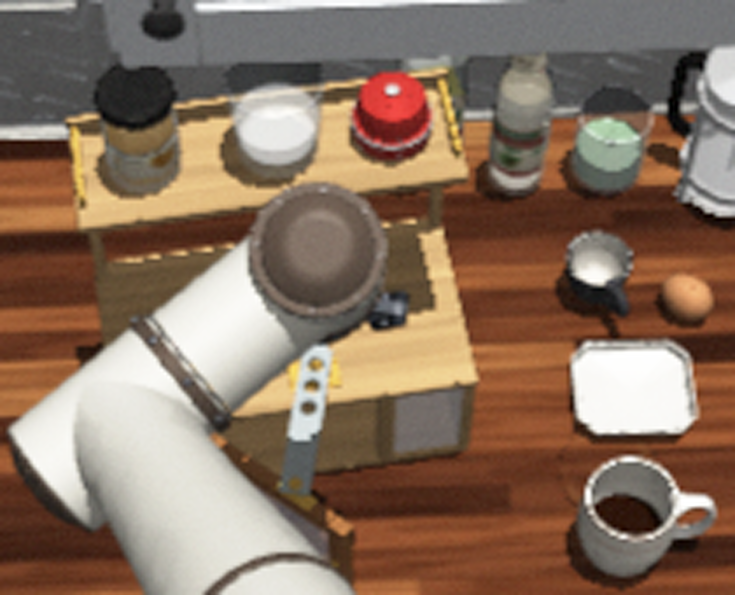

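Run:
```python
from fit import *
s,im=pickle.load(open('w8.pkl','rb'))
cv2.imwrite('pics/w8z.png',cv2.resize(im[100:230,270:370],None,fx=6,fy=4.6,interpolation=cv2.INTER_CUBIC)[:,:,::-1])
Z8=lambda u,v:np.array((140+u/2.2,10+v/2.1))
uv=[(76,Z8(393,221)),(98,Z8(391,265)),(120,Z8(389,306)),(0,Z8(402,45))]
for pin in [(548,11),(549,11.5),(547,11)]:
    print(pin,fit(s,uv,pin))
    print(fit(s,uv[:3],pin))
for z in (147,145):
  print([plane('wrist',u,147,s)[:2] for r,u in uv])
```

```text
(548, 11) (array([ 0.801, -0.161, -0.   ]), array([430.666,  29.627, 144.5  ]), array([549.121,  10.437, 141.963]), np.float64(1.5730086477688587))
(array([ 0.799, -0.159, -0.003]), array([430.82 ,  29.504, 144.5  ]), array([549.291,  10.456, 141.655]), np.float64(0.3190243901671579))
(549, 11.5) (array([ 0.805, -0.169, -0.008]), array([431.303,  30.417, 144.5  ]), array([549.574,  10.267, 141.002]), np.float64(0.4579198688643942))
(array([ 0.806, -0.169, -0.008]), array([431.273,  30.441, 144.5  ]), array([549.541,  10.262, 141.077]), np.float64(0.06517786619139088))
(547, 11) (array([ 0.794, -0.156,  0.004]), array([430.289,  29.134, 144.5  ]), array([548.85 ,  10.543, 142.536]), np.float64(2.2659456134479683))
(array([ 0.791, -0.154, -0.   ]), array([430.556,  28.925, 144.5  ]), array([549.144,  10.575, 141.993]), np.float64(0.4839969017602357))
[array([505.713,  17.693]), array([527.093,  14.011]), array([548.595,  10.234]), array([431.509,  30.708])]
[array([505.713,  17.693]), array([527.093,  14.011]), array([548.595,  10.234]), array([431.509,  30.708])]
```

View pics/w8z.png

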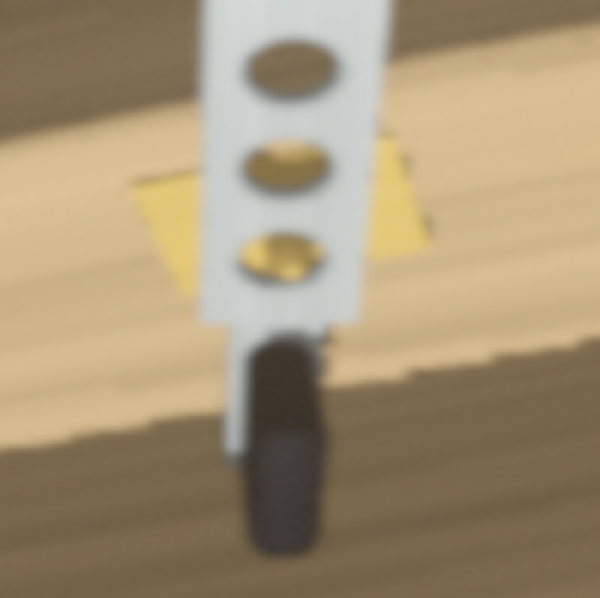

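Run:
```python
from bench import *
s=read_state();print(s['clock'],s['contact_force'],abs(s['joint_vel']).max())
print(job_done())
```

```text
21.125 [ 0.0870884   0.93505652 -0.90042406] 0.021347439505084973
the job is handed in; nothing more can be done
None
```

The stay now holds the window wide open with its last hole over the pin, and I handed the job in at 21.1 s. `job_done()` gave no verdict, so the results below are my own checks.

**What I did:**
- **Leaning the tool:** the moves only turn the tool about its own axis, so I leaned it back about 27° by pushing against the arm's reach limit well away from the box. My first tries, circling the base, only tipped it sideways and cost several seconds.
- **Freeing the stay:** I took it by the black handle and lifted it about 30 mm. The wrist camera showed it clear of the pin.
- **Setting it down:** I swung the window out, checked that the pin was inside the last hole, lowered the stay, let go and backed off 150 mm.

**Last checks:**
- **Stay:** the final wrist image shows the pin in the last hole. A fit to the holes gives a tilt under 0.01 rad and the underside at about z = 141–142.5 mm, against the shoulder at 142 mm.
- **Window:** the same fit gives about 0.80 rad, against the 0.74 needed.
- **Mug and soap dish:** they look unmoved in the top view; I did not measure them.
- **Robot:** the gripper was empty and clear, with only about 1 N of noise on the force reading.

**What disagreed:**
- **Pin position:** my estimates of it differ by 2–4 mm between views. That the hole is centred within 5 mm therefore rests on seeing the pin in the hole and on the 3 mm of play, not on a direct measurement.
- **Force spike:** the wrist read about 49 N once while I was leaning the tool in free air. I took it to be the jolt of hitting a joint limit.

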